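# Find the spacer plate that just fits the frame gap

## Robot

A 6-joint arm with a two-finger parallel gripper is mounted at the origin on the work surface. World frame = base frame: x ahead of the robot, y to its left, z up, the work surface at z = 0. Lengths are in m, angles in rad, forces in N, time in s.
With the tool pointing down it reaches from about 0.35 to 0.875 m from the base axis. Payload 4.2 kg.
Tool frame: the origin (TCP) lies at the very end of the fingers, on their centre line; the grasp point (between the pads) lies env.hold_point_z behind it (env.hold_point_z is the distance from the TCP to the grasp point, in m); z points along the fingers, y is the direction in which the jaws open and shut (so a half turn about z gives the same grasp; the last joint's range is limited). The gripper opens to 87 mm and grips with 3 to 60 N. Pads are 19 mm wide; open, the fingers measure 117 mm over their backs; the gripper's body (75 mm by 190 mm) begins 51 mm behind the grasp point.
Start: joints at [-0.878, 0.385, 0.008, 0, -1.194, -0.259], TCP at [0.263, -0.567, 0.184] pointing down, gripper open.
Joint ranges: [-3.14, 3.14], [-1.21, 2.06], [-1.07, 1.41], [-3.16, 2.05], [-2.99, -0.16], [-3.1, 3.1]. Speed limits (rad/s): [2.79, 2.79, 3.14, 3.14, 3.14, 3.14].

## Interface

Orientations are given as a 3x3 rotation matrix whose columns are the frame's x, y, z axes.
In Python, from station import env gives the robot as it stands.
- The arm moves only by the shell command python3 -m inch 'ROWS' [FORCE]. ROWS is JSON, a list of rows, each a list of 7 numbers: the shift along the tool's x, y, z in units of 40 mm (1.0 is 40 mm), then the turn, a rotation vector about the tool's x, y, z in units of 6 degrees (1.0 is 6 degrees), then the opening, from -1 (shut) to 1 (fully open). A call has 1 to 5 rows; each row is the pose to reach, as a shift and turn from the pose commanded when the call began, along the tool's axes at that moment; what a row does not reach only later rows make up. A row lasts 1/8 s, in which the tool goes at most 62.5 mm and 10.7 degrees, less where a joint would pass 70% of its speed; a pose out of reach is approached as far as the arm can. A call with a gripper value outside its range is refused whole. The fingers move at their own pace and stop on an object; FORCE is the grip in N (left out, the last holds). Time passes only in rows, so rows that repeat a pose let the fingers close. It gives the time, the measured TCP pose, the force and the opening at its end, in the units of the state.
- env.get_state(): the state, without advancing time (a new reading comes with each control period).
- env.capture(name): name is "scene" or "top" or "wrist"; returns the picture (384x512x3 uint8, red, green, blue); there is no depth.
- env.camera_params(name): a dict with "camera_matrix" (3x3 intrinsics, pixels), "k1" (the pictures are not rectified: a ray, as slopes to the right and down, at radius r is drawn at 1 + k1 r^2 times it, then the intrinsics apply), "eye" and "attitude" of the camera in the world; the wrist camera has in their place "hand_eye" (4x4, takes a point from camera to tool coordinates, whose origin is the TCP and whose axes are the flange's). Camera axes: x right, y down, z forward; pixel columns grow to the right and rows downward; lengths in m; the calibration is good to about 2 mm. A picture is of the moment at which its call begins: read the wrist's pose just before it. camera_params takes no time and is no camera call.
- env.job_done(): hands the job in, once; it reports no verdict.
The state is a dict: "t": time; "q": joint angles; "joint_velocities": joint speeds; "joint_efforts": joint torques, N m; "position": TCP position; "ee_rot": TCP orientation; "wrist_force": force on the tool from outside, world axes, zero at the start; "torque": the same for the moment, N m; "opening": finger opening in m.
Only numpy, scipy, OpenCV 4.12 (cv2) and the standard library are available. Lean on these libraries where they do the work, as an engineer would, in place of code of your own. Each camera call takes 0.05 s, during which the arm holds its last target.

## Task

Find out which of the three beech spacer plates just fits the gap between the cream frame rail and the steel stop: try them upright from above, beginning with the thinnest and then the next thicker, each one going down to the board if it will or being pressed lightly on the mouth of the gap if it will not, until one will not go in or there is none thicker, and never force one. Leave the thickest plate that goes in standing fully down in the gap, midway along it, with the other two standing upright on the rubber mat, and leave the bottles, tin, jars and tools where they are.

Things in the scene. Friction and masses are not known exactly. Their poses are not given: they have to be found in the camera images.
- jig: Fixed plywood board 270 (x) x 210 (y) x 15 mm; origin at the centre of its underside, on the bench. It carries the fixed cream frame rail: x -50 to 50 mm, y -50 to 0 mm, top 55 mm above the bench; the rail's face in the plane y = 0 looks to +y, to the stop. Rail and stop have a 4 mm 45-degree bevel along the gap's top edges.
- rail_face (a point): Point on the rail's gap-side face, midway along its 100 mm length, 35 mm above the bench; axes as the jig's. The gap runs along x from here (in +y) to stop_face; it is open at the top and both ends, 100 mm long, 40 mm deep; its floor is the board's top, 15 mm above the bench.
- stop_face (a point): Point on the gap-side face of the fixed dark steel stop, midway along its 100 mm length, 35 mm above the bench, straight across the gap from rail_face; axes as the jig's. The stop is 50 mm wide in y; its top is level with the rail's. It stands in one of three places, so that the gap is 1.2 to 2.2 mm wider than just one of the three plates.
- mat: Fixed black rubber mat 290 (x) x 280 (y) x 3 mm; origin at the centre of its underside, on the bench. The plates start standing on it, with 110 mm edges roughly along its x axis.
- thin_centre (a point): Centre of the thinnest spacer plate: a plain beech plate 110 mm long (x), 18 mm thick (y), 90 mm high (z), standing on its 18 x 110 mm edge on the mat, so that this point is 45 mm above its foot; loose, 0.1 to 0.35 kg. The three plates differ in thickness alone (18, 24, 30 mm).
- middle_centre (a point): Centre of the middle spacer plate: a plain beech plate 110 mm long (x), 24 mm thick (y), 90 mm high (z), standing on its 24 x 110 mm edge on the mat, so that this point is 45 mm above its foot; loose, 0.1 to 0.35 kg. The three plates differ in thickness alone (18, 24, 30 mm).
- thick_centre (a point): Centre of the thickest spacer plate: a plain beech plate 110 mm long (x), 30 mm thick (y), 90 mm high (z), standing on its 30 x 110 mm edge on the mat, so that this point is 45 mm above its foot; loose, 0.1 to 0.35 kg. The three plates differ in thickness alone (18, 24, 30 mm).
- glue_mid (a point): Bystander: white glue bottle standing between the jig and the mat, 56 mm diameter, 140 mm tall; point at half height.
- tin_mid (a point): Bystander: paint tin, 72 mm diameter, 85 mm tall; point at half height.
- jar_near_mid (a point): Bystander: amber jar on the mat's near edge (towards the robot), 36 mm diameter, 55 mm tall; point at half height.
- jar_far_mid (a point): Bystander: white jar with a black cap on the mat's far edge, 42 mm diameter, 60 mm tall; point at half height.
- pot_mid (a point): Bystander: grey pot on the jig's far edge, 36 mm diameter, 50 mm tall; point at half height.
- driver_mid (a point): Bystander: screwdriver lying at the back of the bench; point near the middle of its length.
- brush_mid (a point): Bystander: paint brush lying at the back of the bench; point near the middle of its length.
There are look-alikes about, which are no part of the job. Leave any blue look-alike of the part that bears middle_centre alone.

How it is judged:
On the way, in this order (a step that is already met when the one before it is completed fails the run):
1. the thinnest plate is tried: it stands down in the gap (x of thin_centre in the frame of jig between -0.03 and 0.03 m and y of thin_centre in the frame of jig between 0 and 0.036 m and angle between the x axis of thin_centre and the x axis of jig, either way round below 0.35 rad and z of thin_centre in the frame of jig between 0.056 and 0.064 m), for 0.1 s.
2. the middle plate is tried: down in the gap if it fits, or else pressed on the gap's mouth (over 0.5 N) (((y of stop_face in the frame of jig below 0.0229 m and (x of middle_centre in the frame of jig between -0.03 and 0.03 m and y of middle_centre in the frame of jig between 0 and 0.036 m and angle between the x axis of middle_centre and the x axis of jig, either way round below 0.35 rad and z of middle_centre in the frame of jig between 0.088 and 0.106 m and angle between middle_centre's own z axis and vertical below 0.2 rad and (contact force between middle and stop above 0.5 N or contact force between middle and jig above 0.5 N))) or (not (y of stop_face in the frame of jig below 0.0229 m) and (x of middle_centre in the frame of jig between -0.03 and 0.03 m and y of middle_centre in the frame of jig between 0 and 0.036 m and angle between the x axis of middle_centre and the x axis of jig, either way round below 0.35 rad and z of middle_centre in the frame of jig between 0.056 and 0.064 m)))), for 0.1 s.
3. if the middle plate did not go in, the thinnest is back down in the gap; if it did, the thickest is tried: down in the gap if it fits, or else pressed on the gap's mouth (over 0.5 N) (((y of stop_face in the frame of jig below 0.0229 m and (x of thin_centre in the frame of jig between -0.03 and 0.03 m and y of thin_centre in the frame of jig between 0 and 0.036 m and angle between the x axis of thin_centre and the x axis of jig, either way round below 0.35 rad and z of thin_centre in the frame of jig between 0.056 and 0.064 m)) or (y of stop_face in the frame of jig between 0.0229 and 0.0289 m and (x of thick_centre in the frame of jig between -0.03 and 0.03 m and y of thick_centre in the frame of jig between 0 and 0.036 m and angle between the x axis of thick_centre and the x axis of jig, either way round below 0.35 rad and z of thick_centre in the frame of jig between 0.088 and 0.106 m and angle between thick_centre's own z axis and vertical below 0.2 rad and (contact force between thick and stop above 0.5 N or contact force between thick and jig above 0.5 N))) or (y of stop_face in the frame of jig above 0.0289 m and (x of thick_centre in the frame of jig between -0.03 and 0.03 m and y of thick_centre in the frame of jig between 0 and 0.036 m and angle between the x axis of thick_centre and the x axis of jig, either way round below 0.35 rad and z of thick_centre in the frame of jig between 0.056 and 0.064 m)))), for 0.1 s.
At the end, for the whole second after the job is handed in: The thickest plate the gap takes (thin under 22.9 mm, thick over 28.9 mm, else middle) stands in it at rest: foot within 4 mm of the board, centre within 30 mm of midway along, tilt under 0.08 rad; the other two stand on the mat at rest, centres over it, tilt under 0.1 rad (((y of stop_face in the frame of jig below 0.0229 m and ((x of thin_centre in the frame of jig between -0.03 and 0.03 m and y of thin_centre in the frame of jig between 0 and 0.036 m and angle between the x axis of thin_centre and the x axis of jig, either way round below 0.35 rad and z of thin_centre in the frame of jig between 0.056 and 0.064 m) and angle between thin_centre's own z axis and vertical below 0.08 rad and linear speed of each of thin, middle, thick below 0.02 m/s and x of middle_centre in the frame of mat between -0.15 and 0.15 m and y of middle_centre in the frame of mat between -0.145 and 0.145 m and z of middle_centre in the frame of mat between 0.043 and 0.053 m and angle between each of middle_centre, thick_centre's own z axis and vertical below 0.1 rad and x of thick_centre in the frame of mat between -0.15 and 0.15 m and y of thick_centre in the frame of mat between -0.145 and 0.145 m and z of thick_centre in the frame of mat between 0.043 and 0.053 m)) or (y of stop_face in the frame of jig between 0.0229 and 0.0289 m and ((x of middle_centre in the frame of jig between -0.03 and 0.03 m and y of middle_centre in the frame of jig between 0 and 0.036 m and angle between the x axis of middle_centre and the x axis of jig, either way round below 0.35 rad and z of middle_centre in the frame of jig between 0.056 and 0.064 m) and angle between middle_centre's own z axis and vertical below 0.08 rad and linear speed of each of middle, thin, thick below 0.02 m/s and x of thin_centre in the frame of mat between -0.15 and 0.15 m and y of thin_centre in the frame of mat between -0.145 and 0.145 m and z of thin_centre in the frame of mat between 0.043 and 0.053 m and angle between each of thin_centre, thick_centre's own z axis and vertical below 0.1 rad and x of thick_centre in the frame of mat between -0.15 and 0.15 m and y of thick_centre in the frame of mat between -0.145 and 0.145 m and z of thick_centre in the frame of mat between 0.043 and 0.053 m)) or (y of stop_face in the frame of jig above 0.0289 m and ((x of thick_centre in the frame of jig between -0.03 and 0.03 m and y of thick_centre in the frame of jig between 0 and 0.036 m and angle between the x axis of thick_centre and the x axis of jig, either way round below 0.35 rad and z of thick_centre in the frame of jig between 0.056 and 0.064 m) and angle between thick_centre's own z axis and vertical below 0.08 rad and linear speed of each of thick, thin, middle below 0.02 m/s and x of thin_centre in the frame of mat between -0.15 and 0.15 m and y of thin_centre in the frame of mat between -0.145 and 0.145 m and z of thin_centre in the frame of mat between 0.043 and 0.053 m and angle between each of thin_centre, middle_centre's own z axis and vertical below 0.1 rad and x of middle_centre in the frame of mat between -0.15 and 0.15 m and y of middle_centre in the frame of mat between -0.145 and 0.145 m and z of middle_centre in the frame of mat between 0.043 and 0.053 m)))); the robot touches nothing.
It fails at once if a bystander is moved by more than 30 mm (distance of any of glue_mid, tin_mid, jar_near_mid, jar_far_mid, pot_mid, driver_mid, brush_mid from where it was at the start of the episode above 0.03 m).
It fails at once if a plate is forced against the rail or stop (over 100 N) (contact force between any of thin, middle, thick and jig above 100 N or contact force between any of thin, middle, thick and stop above 100 N).
It also fails if it takes over 72 s, if anything falls off the work surface, if the arm or the gripper's body presses on something with over 40 N, if the wrist force passes 120 N, or if a joint passes its speed limit or range.

## Working session

There is one attempt and no reset: what is moved stays moved. The work goes in short steps, Python scripts to look and compute and a shell command to move; the robot and the scene stay as the last step left them, time stands still between calls to the robot, and variables do not carry over. Pictures are saved under pics/ and viewed, and the job is handed in when it is done.

```bash
ls; mkdir -p pics
python3 - <<'E'
from station import env
import cv2,numpy as np
s=env.get_state()
for k in s: print(k,np.round(s[k],3).tolist())
print(env.hold_point_z)
for n in ["scene","top","wrist"]:
    p=env.camera_params(n); print(n,p)
    cv2.imwrite(f"pics/a_{n}.png",cv2.cvtColor(env.capture(n),cv2.COLOR_RGB2BGR))
E
```

```text
pics
t 0.0
q [-0.878, 0.386, 0.007, -0.0, -1.194, -0.259]
joint_velocities [0.001, 0.0, -0.001, -0.001, -0.001, -0.0]
joint_efforts [-0.002, -39.067, 18.74, 4.22, 0.011, -0.0]
position [0.262, -0.566, 0.183]
ee_rot [[-0.907, -0.42, -0.001], [-0.42, 0.907, 0.002], [0.0, 0.002, -1.0]]
wrist_force [0.339, 0.072, 0.406]
torque [0.038, -0.036, 0.011]
opening 0.087
0.0187
scene {'camera_matrix': array([[385.29604829,   0.        , 257.53509265],
       [  0.        , 385.29604829, 188.39001094],
       [  0.        ,   0.        ,   1.        ]]), 'k1': -0.0771871691920301, 'eye': array([ 1.25250178, -0.12162199,  0.58197165]), 'attitude': array([[ 0.19005508,  0.55718087, -0.80834927],
       [ 0.98177112, -0.10607577,  0.15771301],
       [ 0.0021284 , -0.82358813, -0.56718433]])}
top {'camera_matrix': array([[467.00682863,   0.        , 256.55096038],
       [  0.        , 467.00682863, 189.60502681],
       [  0.        ,   0.        ,   1.        ]]), 'k1': -0.13634270854906416, 'eye': array([0.35774429, 0.02920552, 1.16021342]), 'attitude': array([[ 0.00509934, -0.98651411,  0.16359676],
       [-0.99939472, -0.01065751, -0.03311519],
       [ 0.03441213, -0.16332887, -0.98597134]])}
wrist {'camera_matrix': array([[275.12672748,   0.        , 258.87512191],
       [  0.        , 275.12672748, 191.00466662],
       [  0.        ,   0.        ,   1.        ]]), 'k1': -0.04379170987209417, 'hand_eye': array([[ 2.85698980e-04, -9.61488129e-01, -2.74846312e-01,
         7.56143371e-02],
       [ 9.99999936e-01,  2.15753503e-04,  2.84721046e-04,
        -7.38110063e-04],
       [-2.14456852e-04, -2.74846376e-01,  9.61488130e-01,
        -2.00743318e-01],
       [ 0.00000000e+00,  0.00000000e+00,  0.00000000e+00,
         1.00000000e+00]])}
```

View pics/a_top.png

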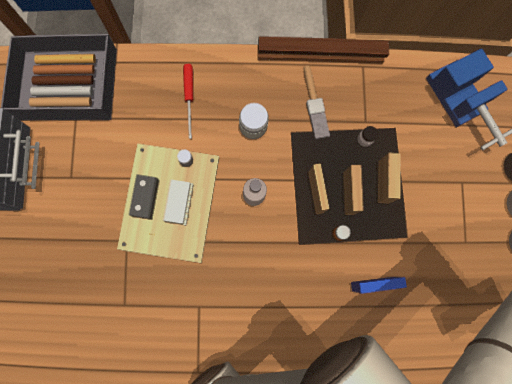

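View pics/a_scene.png

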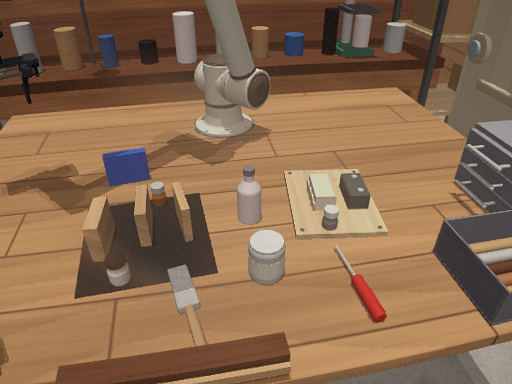

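View pics/a_wrist.png

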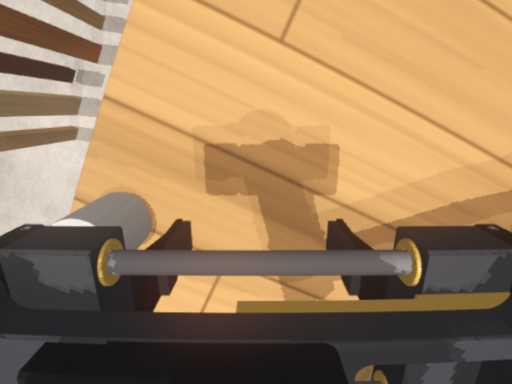

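The top view shows the cream rail at (178,201), the dark stop at (145,197), and three beech plates at (320,189), (353,189) and (390,178). A blue look-alike lies at (378,285). Next I'll enlarge it and measure.

```bash
cat > h.py <<'E'
import numpy as np, cv2
from station import env
from scipy.spatial.transform import Rotation as R
def cam(name,st=None):
    p=env.camera_params(name)
    if name=="wrist":
        st=st or env.get_state(); H=np.array(p["hand_eye"]); Rt=np.array(st["ee_rot"]);
        return p["camera_matrix"],p["k1"],Rt@H[:3,3]+np.array(st["position"]),Rt@H[:3,:3]
    return p["camera_matrix"],p["k1"],np.array(p["eye"]),np.array(p["attitude"])
def rays(c,px):
    K,k1,e,A=c
    u=cv2.undistortPoints(np.array(px,float).reshape(-1,1,2),K,np.array([k1,0,0,0,0.]),None,None,None)[:,0] if False else cv2.undistortPoints(np.array(px,float).reshape(-1,1,2),K,np.array([k1,0,0,0,0.]))[:,0]
    d=np.c_[u,np.ones(len(u))]@A.T
    return e,d
def onplane(c,px,z):
    e,d=rays(c,px); return e+d*((z-e[2])/d[:,2])[:,None]
def proj(c,P):
    K,k1,e,A=c; q=(np.atleast_2d(P)-e)@A; s=q[:,:2]/q[:,2:]; r2=(s**2).sum(1,keepdims=True)
    return s*(1+k1*r2)*[K[0,0],K[1,1]]+[K[0,2],K[1,2]]
def snap(name,tag):
    st=env.get_state(); c=cam(name,st); im=env.capture(name)
    bgr=cv2.cvtColor(im,cv2.COLOR_RGB2BGR); cv2.imwrite(f"pics/{tag}.png",bgr); return c,bgr,st
def where(dx,dyaw=0): pass
def need(P,xdir=None):
    """world target TCP -> tool shift units of 40mm (from measured pose)"""
    st=env.get_state(); Rt=np.array(st["ee_rot"]); return Rt.T@(np.array(P)-st["position"])/0.04
E
python3 - <<'E'
from h import *
im=cv2.imread("pics/a_top.png")
a=cv2.resize(im[130:270,110:230],None,fx=4,fy=4,interpolation=cv2.INTER_CUBIC)
b=cv2.resize(im[110:250,280:420],None,fx=4,fy=4,interpolation=cv2.INTER_CUBIC)
b=b[:, :] 
cv2.imwrite("pics/b_jig.png",a);cv2.imwrite("pics/b_mat.png",b)
c=cam("top")
for n,px,z in [("thin",(317,170),.093),("mid",(350,170),.093),("thick",(390,160),.093),("rail",(178,200),.055),("stop",(145,197),.055),("glue",(255,186),.14),("tin",(253,115),.085)]:
    print(n,onplane(c,px,z)[0].round(3))
E
```

```text
thin [ 0.583 -0.149  0.093]
mid [ 0.584 -0.227  0.093]
thick [ 0.61  -0.326  0.093]
rail [0.514 0.18  0.055]
stop [0.52  0.259 0.055]
glue [ 0.535 -0.002  0.14 ]
tin [0.718 0.003 0.085]
```

View pics/b_jig.png

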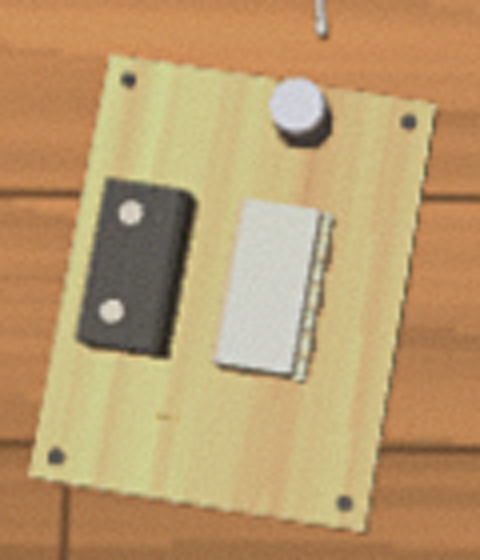

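View pics/b_mat.png

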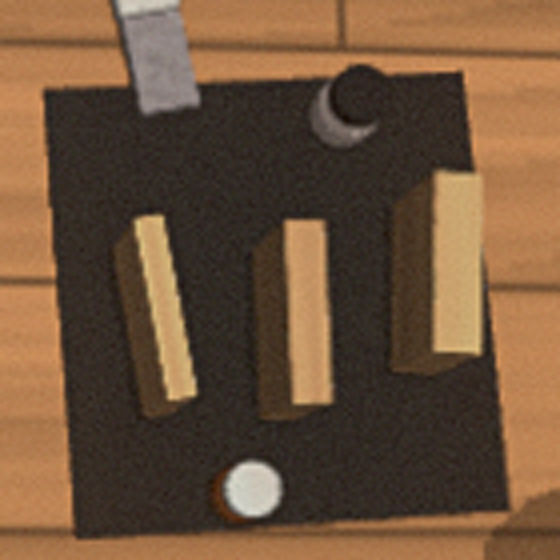

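The crops show three beech plates, thin, middle and thick from left to right. The blue item off the mat is the look-alike. I'll measure from the top faces.

Run:
```python
from h import *
im=cv2.imread("pics/a_top.png"); c=cam("top")
hsv=cv2.cvtColor(im,cv2.COLOR_BGR2HSV)
m=((hsv[...,2]>135)&(hsv[...,0]<30)&(hsv[...,1]>50)).astype(np.uint8)
for n,(x0,y0,x1,y1) in dict(thin=(308,160,332,216),mid=(340,160,366,216),thick=(376,148,402,206)).items():
    mm=np.zeros_like(m);mm[y0:y1,x0:x1]=m[y0:y1,x0:x1]
    k,l,s,ce=cv2.connectedComponentsWithStats(mm); i=1+np.argmax(s[1:,4])
    ct=max(cv2.findContours((l==i).astype(np.uint8),0,1)[0],key=len)[:,0]
    # area-based moments in world
    ys,xs=np.nonzero(l==i); P=onplane(c,np.c_[xs,ys],.093)[:,:2]
    C=P.mean(0);w,v=np.linalg.eigh(np.cov((P-C).T)); d=v[:,1]*np.sign(v[0,1])
    print(n,C.round(4),"yaw",np.degrees(np.arctan2(d[1],d[0])).round(1),"L,W",np.sqrt(12*w[::-1]).round(4),len(xs))
# jig corners px from crop /4
cr=np.array([(110,56),(436,104),(364,530),(30,476)])/4+[110,130]
P=onplane(c,cr,.015)[:,:2]; print("board",P.round(4).tolist(),P.mean(0).round(4)); 
for a,b in ((1,0),(2,3),(3,0),(2,1)): dd=P[b]-P[a]; print(np.linalg.norm(dd).round(4),np.degrees(np.arctan2(dd[1],dd[0])).round(1))
# rail top: mask low sat bright
m2=np.zeros(im.shape[:2],np.uint8); m2[170:230,155:200]=((hsv[...,1]<40)&(hsv[...,2]>150))[170:230,155:200]
k,l,s,ce=cv2.connectedComponentsWithStats(m2); i=1+np.argmax(s[1:,4]); ys,xs=np.nonzero(l==i)
P=onplane(c,np.c_[xs,ys],.055)[:,:2];print("rail",P.mean(0).round(4),[np.round(x,4) for x in cv2.minAreaRect(P.astype(np.float32)*1000)])
st=env.get_state(); print(np.degrees(R.from_matrix(st["ee_rot"]).as_euler("zyx")).round(1))
```

```text
thin [ 0.5439 -0.1572] yaw 9.8 L,W [0.1092 0.0174] 340
mid [ 0.5424 -0.2418] yaw 1.1 L,W [0.1099 0.0241] 460
thick [ 0.5771 -0.3356] yaw -6.5 L,W [0.1146 0.0316] 589
board [[0.6615, 0.2929], [0.6324, 0.0856], [0.367, 0.1247], [0.3968, 0.3303]] [0.5144 0.2084]
0.2093 82.0
0.2077 81.7
0.2674 -8.0
0.2683 -8.4
rail [0.511 0.183] [array([511.2331, 179.6824]), array([54.2148, 99.9269]), np.float64(82.5679)]
[ 155.2   -0.  -179.9]
```

Jig yaw is about -8.1°. The board centre, which is also the rail face origin, is at (0.514, 0.208), and the rail mask agrees with that. Plate sizes match too. Next I'll work out the move above the thin plate.

```bash
cat >> h.py <<'E'
def plan(P,yaw):
    """yaw(deg) = direction the jaws' normal plane: plate x axis; print tool shift units, rotvec units"""
    st=env.get_state(); Rt=np.array(st["ee_rot"]); a=np.radians(yaw)
    best=None
    for s in (1,-1):
        x=-s*np.array([np.cos(a),np.sin(a),0]); z=np.array([0,0,-1.]); G=np.c_[x,np.cross(z,x),z]
        rv=R.from_matrix(Rt.T@G).as_rotvec()/np.radians(6)
        if best is None or np.linalg.norm(rv)<np.linalg.norm(best): best=rv
    print("t",round(st["t"],2),"pos",np.round(st["position"],4),"q6",np.round(st["q"][5],2),"open",round(st["opening"],4),"F",np.round(st["wrist_force"],1))
    print("shift",need(P).round(3),"turn",best.round(3))
E
python3 - <<'E'
from h import *
plan([.544,-.157,.20],9.8)
E
```

```text
t 0.15 pos [ 0.2625 -0.5666  0.1829] q6 -0.26 open 0.0871 F [0.3 0.  0.3]
shift [-10.689   6.336  -0.417] turn [ 0.016 -0.003  2.508]
```

```bash
python3 -m inch '[[-10.69,6.34,-0.42,0,0,2.5,0.4],[-10.69,6.34,-0.42,0,0,2.5,0.4],[-10.69,6.34,-0.42,0,0,2.5,0.4],[-10.69,6.34,-0.42,0,0,2.5,0.4],[-10.69,6.34,-0.42,0,0,2.5,0.4]]' 20
python3 - <<'E'
from h import *
plan([.544,-.157,.20],9.8)
E
```

```text
t: 0.78
position: [0.4384, -0.3106, 0.1942]
ee_rot: [[-0.985, -0.171, -0.0], [-0.171, 0.985, 0.0], [0.0, 0.0, -1.0]]
wrist_force: [0.4, -1.0, 0.9]
opening: 0.0614
t 0.78 pos [ 0.4384 -0.3106  0.1942] q6 -1.08 open 0.0614 F [ 0.4 -1.   0.9]
shift [-3.258  3.331 -0.145] turn [ 0.    -0.     0.009]
```

```bash
python3 -m inch '[[-3.26,3.33,-0.14,0,0,0,0.4],[-3.26,3.33,-0.14,0,0,0,0.4],[-3.26,3.33,-0.14,0,0,0,0.4],[-3.26,3.33,-0.14,0,0,0,0.4]]' 20
python3 - <<'E'
from h import *
snap("wrist","c1")
plan([.544,-.157,.20],9.8)
E
```

```text
t: 1.27
position: [0.5453, -0.1555, 0.1993]
ee_rot: [[-0.984, -0.176, -0.0], [-0.176, 0.984, 0.0], [0.0, 0.0, -1.0]]
wrist_force: [-0.1, -0.7, -0.2]
opening: 0.0608
t 1.32 pos [ 0.544  -0.157   0.1992] q6 -1.4 open 0.0607 F [-0.3 -0.9  0.8]
shift [-0.001  0.001 -0.02 ] turn [ 0.004 -0.01   0.041]
```

View pics/c1.png

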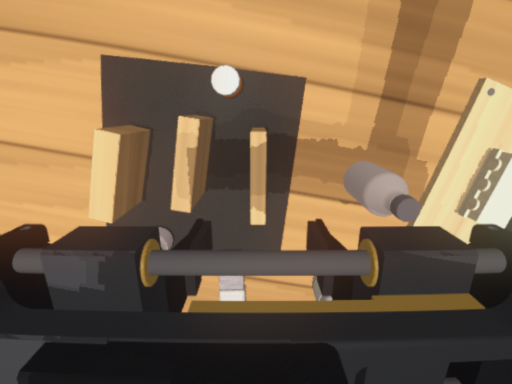

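The wrist view shows the thin plate's top at x 250–267, rows 128–224, between the fingers. The next plate is at (192,163). I'll cross-check this against the top-camera measurement.

Run:
```python
from h import *
c=cam("wrist"); P=onplane(c,[(250,130),(266,130),(250,224),(266,224),(258.5,176.5)],.093); print(P.round(4), np.linalg.norm(P[0]-P[2]))
```

```text
[[ 0.4895 -0.1772  0.093 ]
 [ 0.4864 -0.16    0.093 ]
 [ 0.5986 -0.1589  0.093 ]
 [ 0.5952 -0.1399  0.093 ]
 [ 0.5392 -0.159   0.093 ]] 0.11060526200549686
```

Both cameras agree within about 2–3 mm, so I'll descend and grip.

```bash
python3 -m inch '[[0,0.03,1.5,0,0,0,0.4],[0,0.03,3,0,0,0,0.4],[0,0.03,3.6,0,0,0,0.4],[0,0.03,3.6,0,0,0,0.4],[0,0.03,3.6,0,0,0,-0.5]]' 20
python3 -m inch '[[0,0,0,0,0,0,-0.8],[0,0,0,0,0,0,-0.8],[0,0,0,0,0,0,-0.8]]' 25
```

```text
t: 1.95
position: [0.544, -0.1585, 0.0572]
ee_rot: [[-0.985, -0.171, 0.002], [-0.171, 0.985, -0.001], [-0.002, -0.001, -1.0]]
wrist_force: [0.8, -0.6, 0.7]
opening: 0.0564
t: 2.33
position: [0.5434, -0.1577, 0.0564]
ee_rot: [[-0.985, -0.171, 0.001], [-0.171, 0.985, 0.0], [-0.001, -0.0, -1.0]]
wrist_force: [0.8, 0.5, 0.3]
opening: 0.0291
```

```bash
python3 -m inch '[[0,0,0,0,0,0,-0.8],[0,0,0,0,0,0,-0.8],[0,0,0,0,0,0,-0.8],[0,0,-1,0,0,0,-0.8],[0,0,-2,0,0,0,-0.8]]' 25
python3 - <<'E'
from h import *
plan([.47,.2,.25],-8.1)
E
```

```text
t: 2.95
position: [0.5428, -0.1577, 0.1363]
ee_rot: [[-0.985, -0.171, -0.002], [-0.171, 0.985, -0.0], [0.002, 0.0, -1.0]]
wrist_force: [1.4, 0.3, -0.3]
opening: 0.0088
t 2.95 pos [ 0.5428 -0.1577  0.1363] q6 -1.4 open 0.0088 F [ 1.4  0.3 -0.3]
shift [ 0.265  9.123 -2.842] turn [-1.000e-03 -1.600e-02  2.994e+00]
```

The opening is 8.8 mm, so the plate isn't held. I'll look before doing anything else.

Run:
```python
from h import *
snap("wrist","d1"); snap("scene","d1s"); snap("top","d1t")
```

```text
(no output)
```

View pics/d1.png

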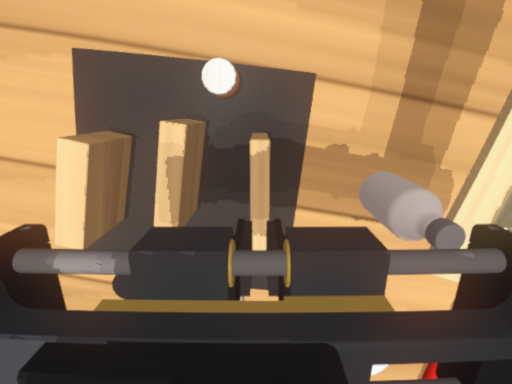

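View pics/d1s.png

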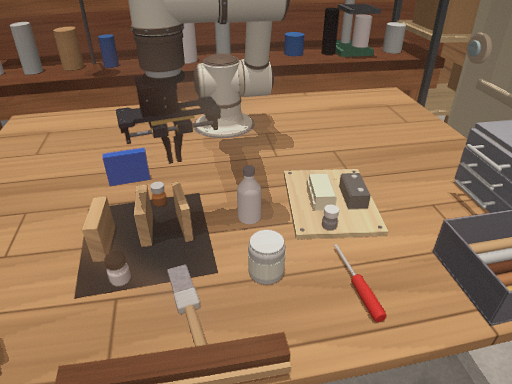

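Run:
```python
from h import *
c=cam("wrist"); im=cv2.imread("pics/d1.png")
P=onplane(c,[(250.5,137),(269.5,137)],.093); print(P.round(4),np.linalg.norm(P[0]-P[1]))
c=cam("scene"); print(proj(c,[env.get_state()["position"],[.544,-.157,.093],[.544,-.157,.003]]).round(0))
a=cv2.imread("pics/a_scene.png");b=cv2.imread("pics/d1s.png")
cv2.imwrite("pics/d2.png",cv2.resize(np.hstack([a[130:290,80:220],b[130:290,80:220]]),None,fx=2.8,fy=2.8,interpolation=cv2.INTER_CUBIC))
```

```text
[[ 0.4926 -0.1752  0.093 ]
 [ 0.4897 -0.1587  0.093 ]] 0.016742964991134774
[[177. 177.]
 [180. 194.]
 [184. 225.]]
```

View pics/d2.png

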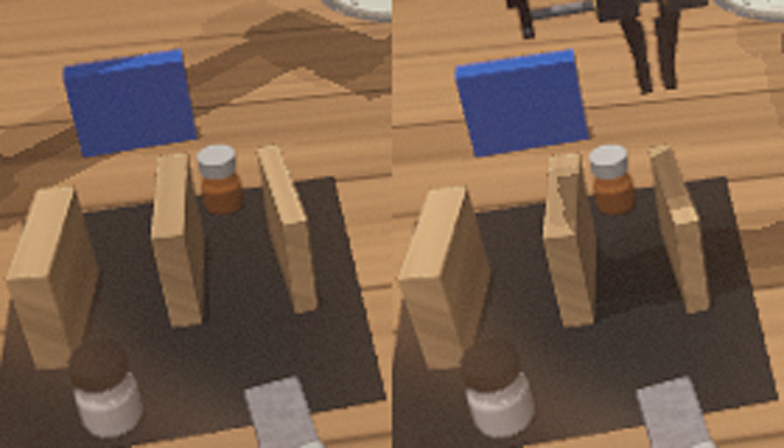

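View pics/d1t.png

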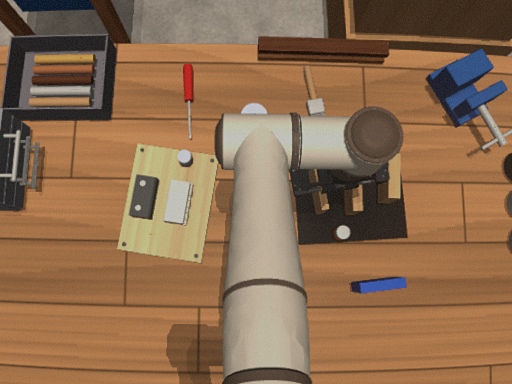

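Run:
```python
from h import *
st=env.get_state(); c=cam("wrist"); t=np.array(st["position"]); Rt=np.array(st["ee_rot"])
print(t, c[2])
for dz in (0,-.0187,-.04): print(dz,proj(c,[t+Rt@[0,y,dz] for y in(-.0044,.0044)]).round(0).tolist())
im=cv2.imread("pics/d1.png"); cv2.imwrite("pics/d3.png",cv2.resize(im[110:310,180:340],None,fx=3,fy=3,interpolation=cv2.INTER_CUBIC))
c=cam("scene"); b=cv2.imread("pics/d1s.png"); cv2.imwrite("pics/d4.png",cv2.resize(b[60:230,100:240],None,fx=3.5,fy=3.5,interpolation=cv2.INTER_CUBIC))
```

```text
[ 0.54481876 -0.15777857  0.13834213] [ 0.46951875 -0.17142734  0.33866369]
0 [[254.0, 213.0], [265.0, 213.0]]
-0.0187 [[254.0, 223.0], [266.0, 223.0]]
-0.04 [[253.0, 235.0], [267.0, 235.0]]
```

View pics/d3.png

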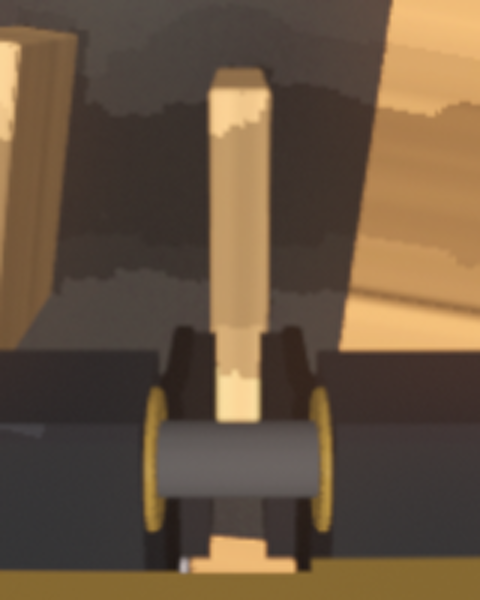

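View pics/d4.png

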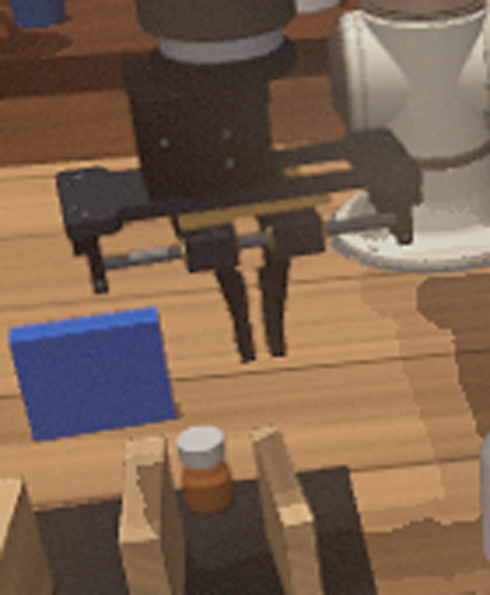

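The fingertips image about 41 mm behind the reported TCP. The scene view puts them at row 162 against a predicted 177. In the first wrist picture the open jaws span 138 px, which gives a depth of 0.173 m instead of 0.214 m. There's no sideways offset. So the first grip closed above the plate, and the plate hasn't moved. I'll allow for a real tip about 41 mm above the reported TCP, then reopen and go deeper.

```bash
python3 -m inch '[[0.03,0.02,0,0,0,0,0.4],[0.03,0.02,0,0,0,0,0.4],[0.03,0.02,0,0,0,0,0.4],[0.03,0.02,0,0,0,0,0.4],[0.03,0.02,0,0,0,0,0.4]]' 20
python3 -m inch '[[0,0,1,0,0,0,0.4],[0,0,2,0,0,0,0.4],[0,0,2.4,0,0,0,0.4],[0,0,2.4,0,0,0,0.4]]' 20
python3 - <<'E'
from h import *
snap("scene","e1")
b=cv2.imread("pics/e1.png"); cv2.imwrite("pics/e1c.png",cv2.resize(b[90:260,80:240],None,fx=3.5,fy=3.5,interpolation=cv2.INTER_CUBIC))
E
```

```text
t: 3.72
position: [0.5418, -0.1571, 0.1356]
ee_rot: [[-0.985, -0.171, -0.0], [-0.171, 0.985, 0.0], [0.0, 0.0, -1.0]]
wrist_force: [-0.0, -0.3, 0.8]
opening: 0.0507
t: 4.22
position: [0.5415, -0.1572, 0.0392]
ee_rot: [[-0.985, -0.171, -0.002], [-0.171, 0.985, -0.0], [0.002, 0.0, -1.0]]
wrist_force: [0.5, 0.1, 0.2]
opening: 0.0608
```

View pics/e1c.png

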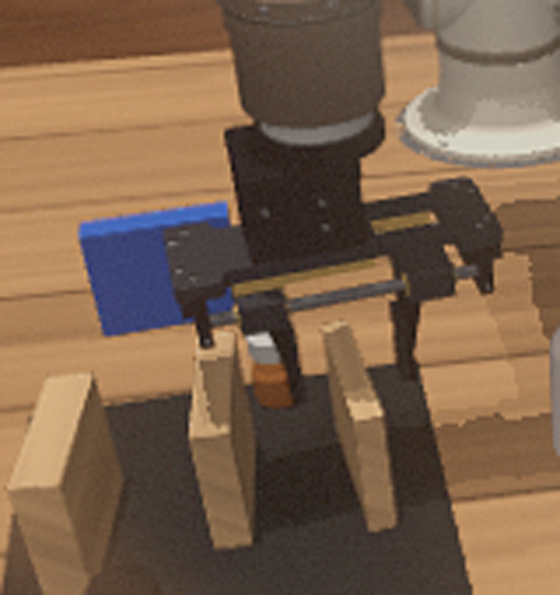

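The fingers straddle the thin plate's middle, with tips at about (163,205) and (197,197), near z 0.08. I'll go 22 mm further down and close.

```bash
python3 -m inch '[[0,0,0.55,0,0,0,0.4],[0,0,0.55,0,0,0,-1],[0,0,0.55,0,0,0,-1],[0,0,0.55,0,0,0,-1],[0,0,0.55,0,0,0,-1]]' 25
python3 -m inch '[[0,0,0,0,0,0,-1],[0,0,0,0,0,0,-1],[0,0,0,0,0,0,-1]]' 25
```

```text
t: 4.9
position: [0.5423, -0.1571, 0.0186]
ee_rot: [[-0.985, -0.171, 0.001], [-0.171, 0.985, -0.0], [-0.001, -0.0, -1.0]]
wrist_force: [1.3, 0.0, 0.1]
opening: 0.0286
t: 5.28
position: [0.5419, -0.1571, 0.0181]
ee_rot: [[-0.985, -0.171, 0.0], [-0.171, 0.985, -0.0], [-0.0, -0.0, -1.0]]
wrist_force: [0.7, -0.3, 2.5]
opening: 0.0177
```

Held at 17.7 mm. Lifting, then carrying over towards the jig above the bottle.

```bash
python3 -m inch '[[0,0,-0.5,0,0,0,-1],[0,0,-1.5,0,0,0,-1],[0,0,-2.5,0,0,0,-1],[0,0,-3.5,0,0,0,-1],[0,0,-4.3,0,0,0,-1]]' 25
python3 - <<'E'
from h import *
plan([.50,.14,.19],-8.1)
E
```

```text
t: 5.9
position: [0.5416, -0.157, 0.1909]
ee_rot: [[-0.985, -0.171, 0.0], [-0.171, 0.985, 0.0], [-0.0, 0.0, -1.0]]
wrist_force: [0.3, 0.9, -2.1]
opening: 0.0179
t 5.9 pos [ 0.5416 -0.157   0.1909] q6 -1.4 open 0.0179 F [ 0.3  0.9 -2.1]
shift [-0.245  7.493  0.025] turn [3.000e-03 2.000e-03 2.991e+00]
```

```bash
python3 -m inch '[[-0.05,1.2,0,0,0,0.5,-1],[-0.1,2.7,0,0,0,1.2,-1],[-0.15,4.2,0,0,0,2,-1],[-0.2,5.7,0,0,0,2.7,-1],[-0.25,7,0,0,0,3,-1]]' 25
python3 -m inch '[[0,0.4,0,0,0,0,-1],[0,0.4,0,0,0,0,-1]]' 25
python3 - <<'E'
from h import *
snap("wrist","f1"); plan([.50,.14,.19],-8.1)
snap("top","f1t")
E
```

```text
t: 6.52
position: [0.5027, 0.1224, 0.1892]
ee_rot: [[-0.99, 0.143, -0.001], [0.143, 0.99, -0.0], [0.001, -0.0, -1.0]]
wrist_force: [-0.1, 0.5, -1.6]
opening: 0.0178
t: 6.78
position: [0.5057, 0.137, 0.1892]
ee_rot: [[-0.99, 0.14, -0.001], [0.14, 0.99, -0.001], [0.001, -0.001, -1.0]]
wrist_force: [0.4, 0.4, -0.5]
opening: 0.0177
t 6.83 pos [0.5057 0.1361 0.1892] q6 -2.29 open 0.0176 F [-0.3 -0.5 -1.5]
shift [ 0.155  0.077 -0.02 ] turn [-0.008 -0.012 -0.005]
```

View pics/f1.png

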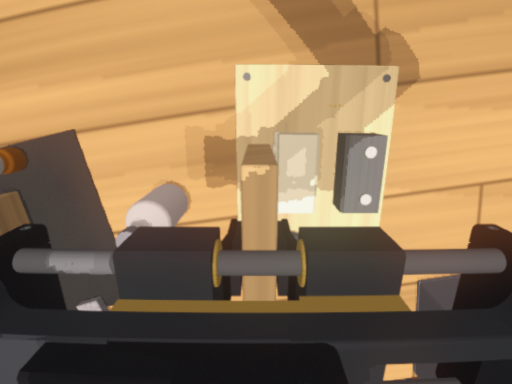

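The wrist view shows the rail top at x 277–317, rows 134–213, and the dark stop at x 337–385. The held plate runs straight, at x 242–277. I'll enlarge it to get the edges.

Run:
```python
from h import *
im=cv2.imread("pics/f1.png"); cv2.imwrite("pics/f2.png",cv2.resize(im[120:225,265:400],None,fx=5.5,fy=5.5,interpolation=cv2.INTER_CUBIC))
for r in (145,160,175,190,205): print(r,im[r,270:350:1].mean(1).astype(int).tolist())
```

```text
145 [138, 153, 154, 165, 173, 175, 174, 166, 154, 177, 189, 191, 191, 191, 191, 191, 191, 191, 190, 190, 191, 191, 190, 190, 190, 190, 190, 190, 191, 190, 190, 190, 190, 190, 190, 190, 190, 190, 190, 190, 191, 191, 190, 190, 190, 190, 185, 175, 171, 167, 164, 164, 165, 177, 180, 179, 179, 178, 177, 176, 176, 176, 176, 178, 178, 178, 161, 93, 70, 69, 69, 69, 69, 69, 73, 85, 90, 90, 92, 96]
160 [114, 114, 114, 113, 115, 130, 158, 155, 166, 184, 189, 190, 190, 190, 190, 190, 191, 198, 207, 211, 212, 212, 212, 211, 211, 211, 211, 211, 211, 211, 212, 211, 211, 211, 211, 210, 198, 191, 190, 190, 190, 190, 190, 190, 189, 186, 176, 171, 168, 165, 165, 177, 179, 179, 179, 178, 179, 177, 177, 177, 177, 177, 178, 178, 178, 158, 97, 73, 70, 71, 70, 70, 70, 73, 90, 91, 91, 95, 126, 132]
175 [147, 148, 148, 150, 150, 149, 144, 141, 166, 184, 189, 189, 189, 189, 189, 189, 192, 203, 209, 210, 209, 205, 203, 208, 210, 210, 210, 210, 210, 210, 210, 209, 205, 201, 195, 190, 190, 189, 190, 189, 189, 189, 189, 190, 189, 192, 192, 180, 168, 165, 165, 176, 179, 179, 178, 178, 178, 178, 178, 178, 178, 178, 
[... 173 characters left out ...]
 210, 210, 210, 210, 209, 210, 209, 209, 210, 211, 210, 211, 211, 210, 210, 210, 210, 210, 209, 204, 200, 194, 191, 190, 191, 190, 183, 178, 196, 216, 221, 218, 209, 203, 202, 201, 200, 201, 199, 187, 183, 184, 197, 201, 195, 145, 93, 78, 76, 77, 77, 76, 77, 89, 95, 95, 95, 125, 135, 136, 137, 138]
205 [148, 149, 150, 150, 151, 147, 147, 179, 224, 240, 242, 242, 242, 242, 242, 242, 242, 242, 242, 242, 242, 242, 242, 242, 242, 242, 242, 241, 241, 241, 241, 241, 241, 241, 241, 241, 241, 241, 241, 241, 241, 241, 240, 232, 226, 224, 223, 222, 221, 220, 219, 218, 217, 217, 218, 218, 219, 219, 218, 218, 219, 221, 220, 202, 157, 102, 80, 78, 78, 84, 113, 117, 117, 120, 133, 136, 137, 138, 137, 136]
```

View pics/f2.png

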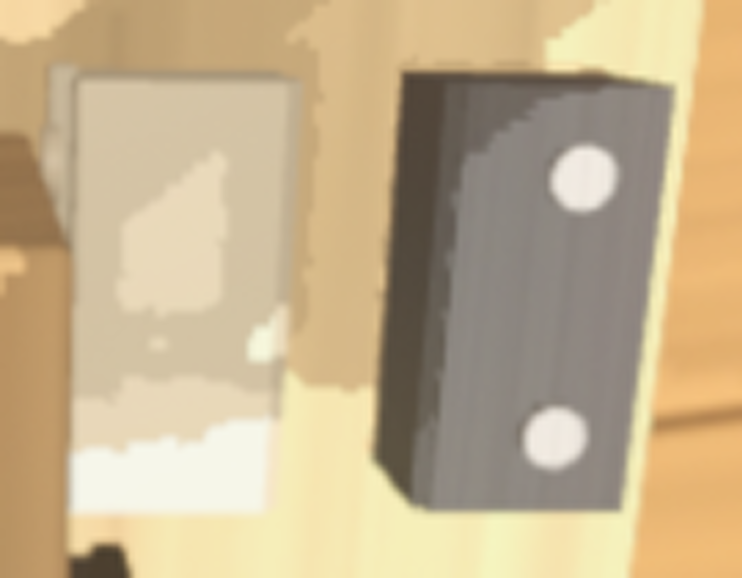

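Run:
```python
from h import *
st=env.get_state(); c=cam("wrist",st)
n=np.array([np.sin(np.radians(8.1)),np.cos(np.radians(8.1))])
O=np.array([.5144,.2084])
def L(name,pts,z):
    P=onplane(c,pts,z)[:,:2]; d=P[-1]-P[0]
    print(name,"yjig",((P-O)@n*1000).round(1),"yaw",(np.degrees(np.arctan2(d[1],d[0]))).round(1))
L("rail top edge",[(316,145),(315,160),(314.5,190),(313,205)],.055)
L("stop foot",[(336.5,145),(335.3,160),(334.2,175),(333.2,190)],.015)
L("stop bevel low",[(344.7,145),(343.5,160),(342.3,175),(341,190)],.051)
L("stop bevel top",[(348.5,145),(347.5,160),(346.4,175),(344.7,190)],.055)
L("rail far ends x?",[(278.5,134),(272.5+5,212)],.055)
for px,z in [((297,134),.055),((296,213),.055),((337.5,133.3),.015)]:
    P=onplane(c,[px],z)[0,:2]-O; print("xjig",(P@[n[1],-n[0]]*1000).round(1))
```

```text
rail top edge yjig [-4.9 -5.2 -3.7 -4.6] yaw -7.9
stop foot yjig [31.3 31.1 31.1 31.3] yaw -8.1
stop bevel low yjig [31.4 31.4 31.4 31.3] yaw -8.2
stop bevel top yjig [34.8 35.1 35.3 34.8] yaw -8.1
rail far ends x? yjig [-50.6 -50.1] yaw -7.8
xjig -48.9
xjig 51.8
xjig -47.1
```

The gap measures about 31.5 mm: the stop foot, bevel edges and rail edge all agree, at yaw -8.1°. The thick plate should therefore fit, but I'll try them in order. First the thin plate goes to jig (0, 15.5 mm).

```bash
python3 - <<'E'
from h import *
plan([.5166,.2237,.11],-8.1)
E
python3 -m inch '[[0.05,1,0,0,0,0,-1],[0.05,2.2,1,0,0,0,-1],[0.05,2.2,2,0,0,0,-1],[0.05,2.2,2,0,0,0,-1]]' 25
python3 - <<'E'
from h import *
snap("wrist","g1"); plan([.5166,.2237,.031],-8.1)
E
```

```text
t 6.88 pos [0.5057 0.1355 0.1893] q6 -2.29 open 0.0182 F [-0.7 -0.5 -1.3]
shift [0.043 2.223 1.981] turn [-0.008 -0.011 -0.014]
t: 7.38
position: [0.5143, 0.221, 0.1064]
ee_rot: [[-0.99, 0.143, -0.007], [0.143, 0.99, -0.005], [0.007, -0.006, -1.0]]
wrist_force: [0.6, -0.3, -1.4]
opening: 0.0178
t 7.42 pos [0.5163 0.2219 0.1091] q6 -2.41 open 0.0181 F [-0.1 -0.4 -0.3]
shift [-0.004  0.051  1.953] turn [-0.027 -0.017 -0.02 ]
```

View pics/g1.png

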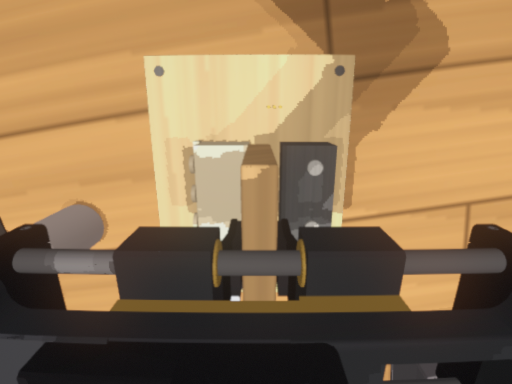

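The plate's foot, at x 247–273 and row 146, lies between the rail edge (247) and the stop (280). Lowering.

```bash
python3 -m inch '[[0,0.05,0.6,0,0,0,-1],[0,0.05,1.2,0,0,0,-1],[0,0.05,1.6,0,0,0,-1],[0,0.05,1.9,0,0,0,-1],[0,0.05,1.95,0,0,0,-1]]' 25
python3 -m inch '[[0,0,0.03,0,0,0,-1],[0,0,0.04,0,0,0,-1]]' 25
```

```text
t: 8.05
position: [0.517, 0.2254, 0.0318]
ee_rot: [[-0.99, 0.142, -0.0], [0.142, 0.99, -0.0], [0.0, -0.0, -1.0]]
wrist_force: [-0.5, 1.0, -1.3]
opening: 0.0179
t: 8.3
position: [0.5172, 0.226, 0.0308]
ee_rot: [[-0.99, 0.141, 0.001], [0.141, 0.99, 0.001], [-0.001, 0.001, -1.0]]
wrist_force: [-0.5, 0.6, -1.8]
opening: 0.0176
```

```bash
python3 -m inch '[[0,0,0.03,0,0,0,-1],[0,0,0.06,0,0,0,-1],[0,0,0.08,0,0,0,-1]]' 25
python3 - <<'E'
from h import *
snap("scene","h1"); b=cv2.imread("pics/h1.png"); cv2.imwrite("pics/h1c.png",cv2.resize(b[120:250,250:400],None,fx=4,fy=4,interpolation=cv2.INTER_CUBIC)); plan([.5166,.2237,.19],-8.1)
E
```

```text
t: 8.68
position: [0.5173, 0.2261, 0.03]
ee_rot: [[-0.99, 0.14, 0.002], [0.14, 0.99, 0.0], [-0.002, 0.0, -1.0]]
wrist_force: [-6.4, -1.0, 16.6]
opening: 0.0175
t 8.72 pos [0.5173 0.226  0.03  ] q6 -2.41 open 0.0177 F [-6.4 -0.4 12.9]
shift [ 2.0e-03 -5.8e-02 -4.0e+00] turn [0.006 0.016 0.004]
```

View pics/h1c.png

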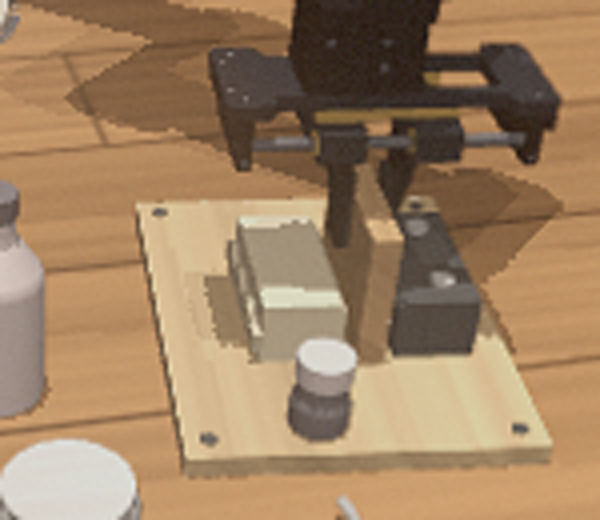

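The plate is on the board at reported z 0.030, with the weight gone and the contact felt. The thin plate fits loosely. Now back to the mat with it.

```bash
python3 -m inch '[[0,0,-0.6,0,0,0,-1],[0,0,-2,0,0,0,-1],[0,0,-3.4,0,0,0,-1],[0,-0.4,-4.1,0,0,0,-1],[0,-1.5,-4.1,0,0,0,-1]]' 25
python3 - <<'E'
from h import *
plan([.542,-.157,.19],9.8)
E
```

```text
t: 9.35
position: [0.5101, 0.1678, 0.1941]
ee_rot: [[-0.99, 0.139, 0.006], [0.139, 0.99, 0.004], [-0.006, 0.005, -1.0]]
wrist_force: [0.2, -0.7, -2.9]
opening: 0.0181
t 9.35 pos [0.5101 0.1678 0.1941] q6 -2.33 open 0.0181 F [ 0.2 -0.7 -2.9]
shift [-1.918 -7.93   0.077] turn [ 0.036  0.062 -2.965]
```

```bash
python3 -m inch '[[-0.3,-1.4,0,0,0,-0.5,-1],[-0.7,-2.9,0,0,0,-1.2,-1],[-1.1,-4.4,0,0,0,-2,-1],[-1.5,-5.9,0,0,0,-2.7,-1],[-1.9,-7.3,0.05,0.03,0.03,-2.97,-1]]' 25
python3 -m inch '[[-0.1,-0.4,0.5,0,0,0,-1],[-0.1,-0.4,1,0,0,0,-1],[-0.1,-0.4,1,0,0,0,-1]]' 25
python3 - <<'E'
from h import *
plan([.542,-.157,.0185],9.8)
E
```

```text
t: 9.98
position: [0.5422, -0.1356, 0.1895]
ee_rot: [[-0.986, -0.169, -0.002], [-0.169, 0.986, -0.003], [0.002, -0.003, -1.0]]
wrist_force: [0.7, 0.1, -1.2]
opening: 0.0178
t: 10.35
position: [0.5471, -0.1489, 0.1473]
ee_rot: [[-0.986, -0.167, -0.007], [-0.167, 0.986, -0.003], [0.008, -0.001, -1.0]]
wrist_force: [-0.3, -0.7, -1.6]
opening: 0.0177
t 10.35 pos [ 0.5471 -0.1489  0.1473] q6 -1.43 open 0.0177 F [-0.3 -0.7 -1.6]
shift [ 0.136 -0.172  3.221] turn [-0.014 -0.074 -0.03 ]
```

```bash
python3 -m inch '[[0.14,-0.17,1,0,-0.05,-0.03,-1],[0.14,-0.17,2,0,-0.05,-0.03,-1],[0.14,-0.17,2.8,0,-0.05,-0.03,-1],[0.14,-0.17,3.15,0,-0.05,-0.03,-1],[0.14,-0.17,3.2,0,-0.05,-0.03,-1]]' 25
python3 -m inch '[[0,0,0.02,0,0,0,-1],[0,0,0.03,0,0,0,-1]]' 25
```

```text
t: 10.98
position: [0.5444, -0.1566, 0.0214]
ee_rot: [[-0.985, -0.172, 0.002], [-0.172, 0.985, -0.003], [-0.002, -0.003, -1.0]]
wrist_force: [0.3, 0.7, -0.6]
opening: 0.0178
t: 11.22
position: [0.5449, -0.1568, 0.0212]
ee_rot: [[-0.985, -0.171, 0.005], [-0.171, 0.985, -0.002], [-0.004, -0.003, -1.0]]
wrist_force: [-0.1, -0.6, -1.1]
opening: 0.0177
```

```bash
python3 -m inch '[[0,0,0.04,0,-0.03,0,-1],[0,0,0.07,0,-0.03,0,-1],[0,0,0.08,0,-0.03,0,-1]]' 25
```

```text
t: 11.6
position: [0.5445, -0.1569, 0.0181]
ee_rot: [[-0.985, -0.172, 0.006], [-0.172, 0.985, -0.002], [-0.006, -0.003, -1.0]]
wrist_force: [-2.4, 1.7, 6.3]
opening: 0.0181
```

```bash
python3 -m inch '[[0,0,0,0,0,0,0.5],[0,0,0,0,0,0,0.5],[0,0,-0.1,0,0,0,0.5],[0,0,-1.1,0,0,0,0.5],[0,0,-2.2,0,0,0,0.5]]' 25
python3 - <<'E'
from h import *
snap("wrist","i1");snap("scene","i1s"); b=cv2.imread("pics/i1s.png"); cv2.imwrite("pics/i1c.png",cv2.resize(b[130:290,80:230],None,fx=3.5,fy=3.5,interpolation=cv2.INTER_CUBIC)); plan([.542,-.242,.11],1.1)
E
```

```text
t: 12.22
position: [0.5429, -0.1567, 0.1052]
ee_rot: [[-0.985, -0.171, 0.003], [-0.171, 0.985, -0.002], [-0.003, -0.002, -1.0]]
wrist_force: [0.7, -0.1, 0.6]
opening: 0.0591
t 12.32 pos [ 0.5474 -0.1573  0.1103] q6 -1.41 open 0.0628 F [0.3 0.5 0.1]
shift [ 0.498 -2.063  0.013] turn [-0.048  0.152  1.471]
```

View pics/i1.png

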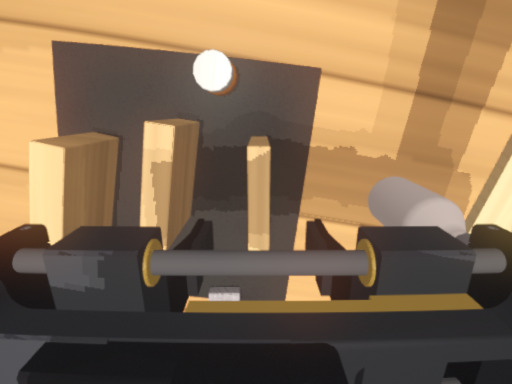

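View pics/i1c.png

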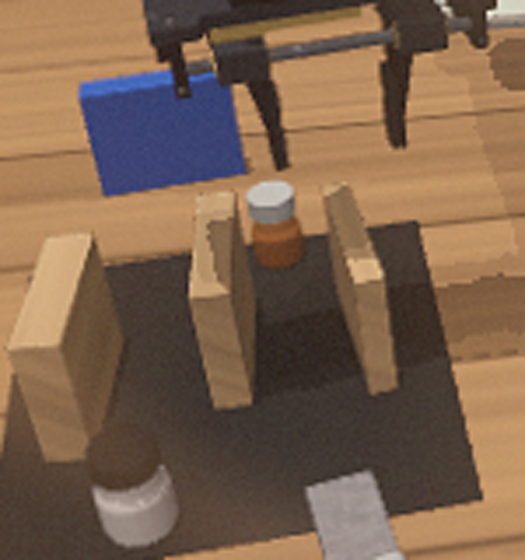

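The thin plate stands upright again in its old place. Now the middle plate.

```bash
python3 -m inch '[[0.25,-1.1,0,0,0.1,0.8,0.4],[0.5,-2.06,0,-0.05,0.15,1.47,0.4],[0.5,-2.06,0,-0.05,0.15,1.47,0.4],[0.5,-2.06,0,-0.05,0.15,1.47,0.4]]' 25
python3 - <<'E'
from h import *
plan([.542,-.242,.018],1.1)
E
```

```text
t: 12.82
position: [0.5374, -0.2411, 0.1043]
ee_rot: [[-1.0, -0.018, -0.012], [-0.018, 1.0, 0.002], [0.012, 0.003, -1.0]]
wrist_force: [-1.0, 1.1, 0.6]
opening: 0.0609
t 12.82 pos [ 0.5374 -0.2411  0.1043] q6 -1.41 open 0.0609 F [-1.   1.1  0.6]
shift [-0.139 -0.03   2.156] turn [ 0.024 -0.112 -0.012]
```

```bash
python3 -m inch '[[-0.08,-0.03,1,0,-0.08,0,0.4],[-0.08,-0.03,2,0,-0.08,0,0.4],[-0.08,-0.03,2.15,0,-0.08,0,0.4],[-0.08,-0.03,2.15,0,-0.08,0,-1],[-0.08,-0.03,2.15,0,-0.08,0,-1]]' 25
python3 -m inch '[[0,0,0,0,0,0,-1],[0,0,0,0,0,0,-1],[0,0,0,0,0,0,-1],[0,0,0,0,0,0,-1]]' 25
```

```text
t: 13.45
position: [0.5417, -0.2423, 0.0207]
ee_rot: [[-1.0, -0.019, 0.001], [-0.019, 1.0, 0.001], [-0.001, 0.001, -1.0]]
wrist_force: [1.4, -0.5, -0.7]
opening: 0.0485
t: 13.95
position: [0.5404, -0.2424, 0.0193]
ee_rot: [[-1.0, -0.018, -0.002], [-0.018, 1.0, 0.002], [0.002, 0.002, -1.0]]
wrist_force: [-1.0, 1.0, 3.8]
opening: 0.0239
```

Gripped at 23.9 mm, so this is the 24 mm plate. Lift and carry.

```bash
python3 -m inch '[[0,0,-0.5,0,0,0,-1],[0,0,-1.5,0,0,0,-1],[0,0,-2.8,0,0,0,-1],[0,0.3,-4,0,0,0,-1],[0,1.5,-4.5,0,0,0.3,-1]]' 25
python3 - <<'E'
from h import *
plan([.5166,.2237,.2],-8.1)
E
```

```text
t: 14.58
position: [0.5406, -0.1836, 0.2012]
ee_rot: [[-1.0, 0.018, 0.002], [0.018, 1.0, 0.001], [-0.002, 0.001, -1.0]]
wrist_force: [0.1, 0.9, -3.7]
opening: 0.0239
t 14.57 pos [ 0.5406 -0.1836  0.2012] q6 -1.54 open 0.0239 F [ 0.1  0.9 -3.7]
shift [ 0.78  10.17   0.044] turn [0.015 0.014 1.18 ]
```

```bash
python3 -m inch '[[0.1,1.5,0,0,0,0.2,-1],[0.2,3,0,0,0,0.4,-1],[0.35,4.5,0,0,0,0.7,-1],[0.5,6,0,0,0,1,-1],[0.6,7.5,0,0,0,1.18,-1]]' 25
python3 - <<'E'
from h import *
plan([.5166,.2237,.12],-8.1)
E
```

```text
t: 15.2
position: [0.5183, 0.1194, 0.1988]
ee_rot: [[-0.991, 0.137, -0.004], [0.137, 0.991, 0.002], [0.004, 0.001, -1.0]]
wrist_force: [1.9, 0.2, -2.1]
opening: 0.0238
t 15.2 pos [0.5183 0.1194 0.1988] q6 -2.24 open 0.0238 F [ 1.9  0.2 -2.1]
shift [0.393 2.575 1.976] turn [ 0.013 -0.041  0.034]
```

```bash
python3 -m inch '[[0.2,1.3,0,0,0,0.03,-1],[0.39,2.4,0.6,0,0,0.03,-1],[0.39,2.4,1.8,0,0,0.03,-1],[0.39,2.4,1.97,0,0,0.03,-1],[0.39,2.4,1.97,0,0,0.03,-1]]' 25
python3 - <<'E'
from h import *
snap("wrist","j1"); plan([.5166,.2237,.032],-8.1)
E
```

```text
t: 15.82
position: [0.5173, 0.2146, 0.1213]
ee_rot: [[-0.99, 0.14, -0.003], [0.14, 0.99, 0.001], [0.003, 0.001, -1.0]]
wrist_force: [1.1, 1.0, -1.9]
opening: 0.0242
t 15.88 pos [0.5181 0.215  0.1224] q6 -2.39 open 0.0242 F [ 0.2  0.4 -2.4]
shift [0.065 0.205 2.26 ] turn [ 0.026 -0.008  0.009]
```

View pics/j1.png

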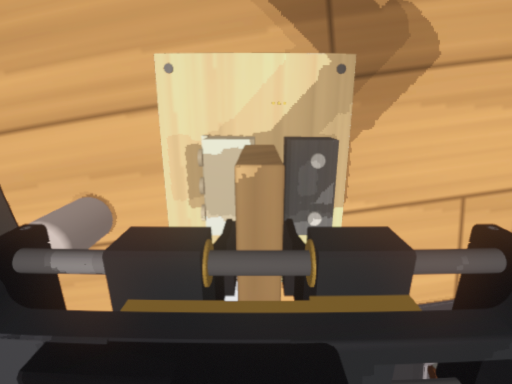

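The view shows the plate foot at x 242–277, row 147, with the stop edge at 285. It needs +8 mm in y. I'll shift by that, then lower.

```bash
python3 -m inch '[[0.05,0.21,0,0,0,0,-1],[0.05,0.21,0.6,0,0,0,-1],[0.05,0.21,1.2,0,0,0,-1],[0.05,0.21,1.4,0,0,0,-1]]' 25
python3 - <<'E'
from h import *
plan([.5166,.2237,.0315],-8.1)
E
```

```text
t: 16.38
position: [0.516, 0.2238, 0.0649]
ee_rot: [[-0.99, 0.14, -0.003], [0.14, 0.99, 0.002], [0.003, 0.002, -1.0]]
wrist_force: [-0.5, 1.2, -1.2]
opening: 0.0237
t 16.38 pos [0.516  0.2238 0.0649] q6 -2.4 open 0.0237 F [-0.5  1.2 -1.2]
shift [-0.019 -0.001  0.836] turn [ 0.015 -0.029  0.01 ]
```

```bash
python3 -m inch '[[0,0,0.35,0,0,0,-1],[0,0,0.65,0,0,0,-1],[0,0,0.8,0,0,0,-1],[0,0,0.85,0,0,0,-1]]' 25
python3 -m inch '[[0,0,0.02,0,0,0,-1],[0,0,0.02,0,0,0,-1]]' 25
```

```text
t: 16.88
position: [0.5156, 0.2237, 0.0313]
ee_rot: [[-0.99, 0.139, -0.003], [0.139, 0.99, 0.001], [0.004, 0.001, -1.0]]
wrist_force: [-5.2, 0.1, 7.9]
opening: 0.0238
t: 17.12
position: [0.5157, 0.2237, 0.0313]
ee_rot: [[-0.99, 0.139, -0.003], [0.139, 0.99, 0.002], [0.003, 0.001, -1.0]]
wrist_force: [-5.8, -0.4, 6.3]
opening: 0.0241
```

The middle plate is down on the board at z 0.0313, contact felt. Returning it to the mat.

```bash
python3 -m inch '[[0,0,-0.6,0,0,0,-1],[0,0,-2,0,0,0,-1],[0,0,-3.4,0,0,0,-1],[0,-0.4,-4.2,0,0,0,-1],[0,-1.7,-4.2,0,0,0,-1]]' 25
python3 - <<'E'
from h import *
plan([.542,-.242,.2],1.1)
E
```

```text
t: 17.75
position: [0.5096, 0.1581, 0.2015]
ee_rot: [[-0.991, 0.136, 0.006], [0.136, 0.991, 0.007], [-0.005, 0.008, -1.0]]
wrist_force: [0.0, -1.6, -3.1]
opening: 0.0238
t 17.75 pos [0.5096 0.1581 0.2015] q6 -2.31 open 0.0238 F [ 0.  -1.6 -3.1]
shift [-2.167 -9.799 -0.026] turn [ 0.068  0.051 -1.49 ]
```

```bash
python3 -m inch '[[-0.33,-1.5,0,0,0,-0.2,-1],[-0.66,-3,0,0,0,-0.5,-1],[-1,-4.5,0,0,0,-0.8,-1],[-1.33,-6,0,0,0,-1.1,-1],[-1.7,-7.5,0,0,0,-1.4,-1]]' 25
python3 -m inch '[[-0.3,-1.3,0,0,0,-0.1,-1],[-0.47,-2.1,0.6,0,0,-0.1,-1],[-0.47,-2.1,1.2,0,0,-0.1,-1],[-0.47,-2.1,1.2,0,0,-0.1,-1]]' 25
python3 - <<'E'
from h import *
plan([.542,-.242,.02],1.1)
E
```

```text
t: 18.38
position: [0.5327, -0.1524, 0.1976]
ee_rot: [[-1.0, -0.008, -0.001], [-0.008, 1.0, 0.002], [0.001, 0.002, -1.0]]
wrist_force: [1.1, -0.2, -2.4]
opening: 0.0243
t: 18.88
position: [0.55, -0.2343, 0.1467]
ee_rot: [[-1.0, -0.016, -0.007], [-0.016, 1.0, 0.003], [0.007, 0.004, -1.0]]
wrist_force: [1.0, -0.6, -2.6]
opening: 0.0241
t 18.88 pos [ 0.55   -0.2343  0.1467] q6 -1.42 open 0.0241 F [ 1.  -0.6 -2.6]
shift [ 0.179 -0.2    3.167] turn [ 0.034 -0.07  -0.033]
```

```bash
python3 -m inch '[[0.18,-0.2,0.8,0.02,-0.04,-0.03,-1],[0.18,-0.2,1.8,0.02,-0.04,-0.03,-1],[0.18,-0.2,2.8,0.02,-0.04,-0.03,-1],[0.18,-0.2,3.1,0.02,-0.04,-0.03,-1],[0.18,-0.2,3.17,0.02,-0.04,-0.03,-1]]' 25
python3 -m inch '[[0,0,0.03,0,0,0,-1],[0,0,0.05,0,0,0,-1]]' 25
```

```text
t: 19.5
position: [0.5453, -0.2421, 0.0233]
ee_rot: [[-1.0, -0.021, 0.003], [-0.021, 1.0, -0.001], [-0.003, -0.001, -1.0]]
wrist_force: [-0.1, -0.6, -1.7]
opening: 0.0238
t: 19.75
position: [0.5454, -0.2422, 0.0219]
ee_rot: [[-1.0, -0.021, 0.005], [-0.021, 1.0, -0.001], [-0.005, -0.001, -1.0]]
wrist_force: [0.6, -0.0, -1.9]
opening: 0.0238
```

```bash
python3 -m inch '[[0,0,0.05,0,0,0,-1],[0,0,0.07,0,0,0,-1],[0,0,0.08,0,0,0,-1]]' 25
```

```text
t: 20.12
position: [0.5452, -0.2423, 0.0193]
ee_rot: [[-1.0, -0.021, 0.004], [-0.021, 1.0, -0.001], [-0.004, -0.001, -1.0]]
wrist_force: [-0.6, 2.1, 10.1]
opening: 0.0235
```

```bash
python3 -m inch '[[0,0,0,0,0,0,0.5],[0,0,0,0,0,0,0.5],[0,0,-0.1,0,0,0,0.5],[0,0,-1.1,0,0,0,0.5],[0,0,-2.2,0,0,0,0.5]]' 25
python3 - <<'E'
from h import *
snap("wrist","k1");snap("scene","k1s"); b=cv2.imread("pics/k1s.png"); cv2.imwrite("pics/k1c.png",cv2.resize(b[130:290,60:230],None,fx=3.5,fy=3.5,interpolation=cv2.INTER_CUBIC)); plan([.577,-.3356,.11],-6.5)
E
```

```text
t: 20.75
position: [0.5434, -0.2421, 0.1055]
ee_rot: [[-1.0, -0.02, -0.0], [-0.02, 1.0, 0.0], [0.0, 0.0, -1.0]]
wrist_force: [0.8, 0.0, 0.5]
opening: 0.0624
t 20.85 pos [ 0.5478 -0.2433  0.111 ] q6 -1.4 open 0.0642 F [ 0.4  0.3 -0. ]
shift [-0.679 -2.322  0.043] turn [-0.027  0.121  1.288]
```

View pics/k1.png

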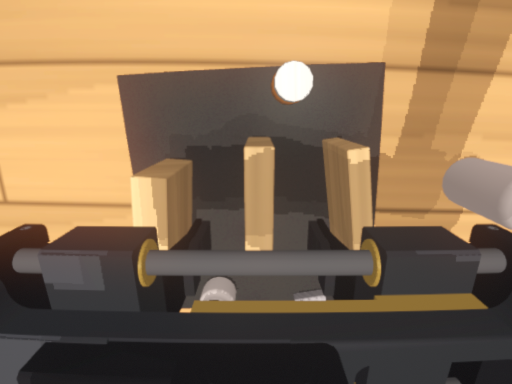

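View pics/k1c.png

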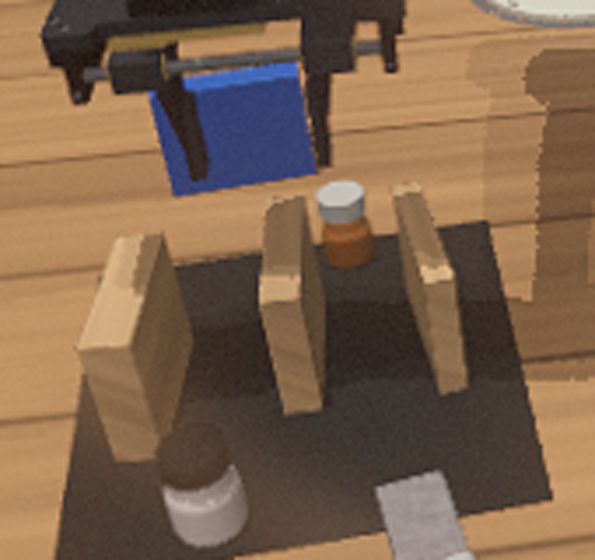

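Both upright. Moving to the thick plate.

```bash
python3 -m inch '[[-0.35,-1.2,0,0,0,0.6,0.5],[-0.68,-2.32,0,0,0.05,1.29,0.5],[-0.68,-2.32,0,0,0.05,1.29,0.5],[-0.68,-2.32,0,0,0.05,1.29,0.5],[-0.68,-2.32,0,0,0.05,1.29,0.5]]' 25
python3 - <<'E'
from h import *
snap("wrist","l1"); plan([.577,-.3356,.0185],-6.5)
E
```

```text
t: 21.48
position: [0.5728, -0.3333, 0.1052]
ee_rot: [[-0.994, 0.114, -0.004], [0.114, 0.994, 0.001], [0.004, 0.0, -1.0]]
wrist_force: [0.2, 0.7, 0.2]
opening: 0.0653
t 21.52 pos [ 0.5729 -0.3333  0.1054] q6 -1.4 open 0.0655 F [ 0.3  0.7 -0.1]
shift [-0.116 -0.046  2.171] turn [ 0.001 -0.035 -0.002]
```

View pics/l1.png

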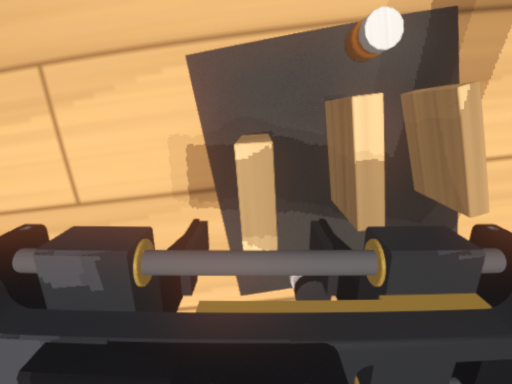

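```bash
python3 - <<'E'
from h import *
P=onplane(cam("wrist"),[(236,144),(274,143)],.093)[:,:2]; a=np.radians(-6.5); print(P, np.linalg.norm(P[0]-P[1]), P.mean(0)+.055*np.array([np.cos(a),np.sin(a)]))
E
python3 -m inch '[[-0.08,-0.05,1,0,0,0,0.5],[-0.08,-0.05,2,0,0,0,0.5],[-0.08,-0.05,2.15,0,0,0,0.5],[-0.08,-0.05,2.15,0,0,0,-1],[-0.08,-0.05,2.15,0,0,0,-1]]' 25
python3 -m inch '[[0,0,0,0,0,0,-1],[0,0,0,0,0,0,-1],[0,0,0,0,0,0,-1],[0,0,0,0,0,0,-1]]' 25
```

```text
[[ 0.51926503 -0.34565565]
 [ 0.5218203  -0.31651314]] 0.029254314061306748 [ 0.57518911 -0.33731057]
t: 22.15
position: [0.5772, -0.337, 0.0215]
ee_rot: [[-0.993, 0.114, 0.0], [0.114, 0.993, -0.001], [-0.0, -0.001, -1.0]]
wrist_force: [0.4, -0.3, 0.7]
opening: 0.0527
t: 22.65
position: [0.5761, -0.3368, 0.0199]
ee_rot: [[-0.993, 0.115, -0.003], [0.115, 0.993, -0.0], [0.003, -0.0, -1.0]]
wrist_force: [-0.5, 0.2, 4.3]
opening: 0.0303
```

Gripped at 30.3 mm. Lift and carry.

```bash
python3 -m inch '[[0,0,-0.5,0,0,0,-1],[0,0,-1.5,0,0,0,-1],[0,0,-2.8,0,0,0,-1],[0.1,0.3,-4,0,0,0,-1],[0.3,1.5,-4.6,0,0,0.1,-1]]' 30
python3 - <<'E'
from h import *
plan([.5166,.2237,.2],-8.1)
E
```

```text
t: 23.28
position: [0.5719, -0.277, 0.2052]
ee_rot: [[-0.992, 0.129, -0.0], [0.129, 0.992, -0.001], [0.0, -0.001, -1.0]]
wrist_force: [0.3, 1.6, -2.4]
opening: 0.0298
t 23.27 pos [ 0.5719 -0.277   0.2052] q6 -1.5 open 0.0298 F [ 0.3  1.6 -2.4]
shift [ 2.983 12.235  0.12 ] turn [-0.008 -0.003  0.117]
```

```bash
python3 -m inch '[[0.36,1.5,0,0,0,0,-1],[0.72,3,0,0,0,0,-1],[1.1,4.5,0,0,0,0.1,-1],[1.46,6,0,0,0,0.1,-1],[1.85,7.5,0,0,0,0.1,-1]]' 30
python3 -m inch '[[0.3,1.3,0,0,0,0,-1],[0.6,2.6,0,0,0,0,-1],[0.95,3.9,0,0,0,0,-1],[0.95,3.9,0,0,0,0,-1]]' 30
python3 - <<'E'
from h import *
plan([.5166,.2237,.2],-8.1)
E
```

```text
t: 23.9
position: [0.5344, 0.0331, 0.2027]
ee_rot: [[-0.991, 0.136, -0.005], [0.136, 0.991, 0.0], [0.005, -0.0, -1.0]]
wrist_force: [1.3, -0.5, -0.8]
opening: 0.0302
t: 24.4
position: [0.5178, 0.194, 0.2024]
ee_rot: [[-0.991, 0.131, -0.005], [0.131, 0.991, 0.0], [0.005, -0.001, -1.0]]
wrist_force: [-0.7, -0.3, -2.3]
opening: 0.0303
t 24.4 pos [0.5178 0.194  0.2024] q6 -2.35 open 0.0303 F [-0.7 -0.3 -2.3]
shift [0.128 0.733 0.059] turn [-0.006 -0.051  0.096]
```

```bash
python3 -m inch '[[0.1,0.65,0.3,0,-0.03,0.08,-1],[0.1,0.65,1.3,0,-0.03,0.08,-1],[0.1,0.65,1.9,0,-0.03,0.08,-1],[0.1,0.65,1.9,0,-0.03,0.08,-1],[0.1,0.65,1.9,0,-0.03,0.08,-1]]' 30
python3 - <<'E'
from h import *
snap("wrist","m1"); plan([.5166,.2237,.032],-8.1)
E
```

```text
t: 25.02
position: [0.519, 0.217, 0.1285]
ee_rot: [[-0.99, 0.144, 0.001], [0.144, 0.99, 0.0], [-0.001, 0.001, -1.0]]
wrist_force: [0.7, 0.2, -1.0]
opening: 0.0303
t 25.07 pos [0.5192 0.2173 0.1289] q6 -2.4 open 0.0301 F [ 0.1  0.3 -1.8]
shift [0.091 0.145 2.423] turn [ 0.013  0.015 -0.031]
```

View pics/m1.png

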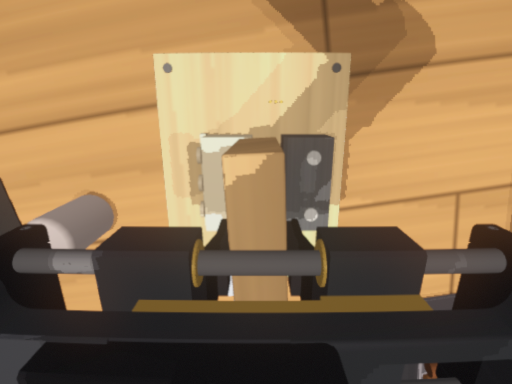

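The plate looks slightly skewed in the grip, with its left edge running from (224,152) to (228,235). I'll measure its yaw against the gap from this picture.

Run:
```python
from h import *
im=cv2.imread("pics/m1.png"); c=cam("wrist"); st=env.get_state(); Rt=np.array(st["ee_rot"])
g=cv2.GaussianBlur(im,(3,3),0).astype(float)
for n,lo,hi in (("L",215,240),("R",272,298)):
    pts=[]
    for r in range(156,216,3):
        row=g[r,lo:hi]; d=np.abs(np.diff(row,axis=0)).sum(1); k=np.argmax(d); pts.append((lo+k+.5,r))
    pts=np.array(pts); print(n,pts[::4].tolist())
    P=onplane(c,pts,.202)[:,:2]; vx,vy,_,_=cv2.fitLine(P.astype(np.float32),cv2.DIST_HUBER,0,.001,.001).ravel()
    a=np.degrees(np.arctan2(vy,vx)); a=(a+90)%180-90
    n_=np.array([-np.sin(np.radians(-8.1)),np.cos(np.radians(-8.1))])
    print("yaw",round(a,2),"y rel TCP mm",((P-np.array(st["position"])[:2])@n_*1000).round(1)[[0,10,-1]])
print("tool yaw",np.degrees(np.arctan2(-Rt[1,0],-Rt[0,0])))
cv2.imwrite("pics/m2.png",cv2.resize(im[130:225,195:340],None,fx=5,fy=5,interpolation=cv2.INTER_CUBIC))
```

```text
L [[221.5, 156.0], [222.5, 168.0], [225.5, 180.0], [223.5, 192.0], [224.5, 204.0]]
yaw -7.33 y rel TCP mm [-18.1 -18.2 -17.3]
R [[283.5, 156.0], [284.5, 168.0], [284.5, 180.0], [284.5, 192.0], [284.5, 204.0]]
yaw -6.8 y rel TCP mm [10.8 11.6 11.9]
tool yaw -8.289039898785315
```

View pics/m2.png

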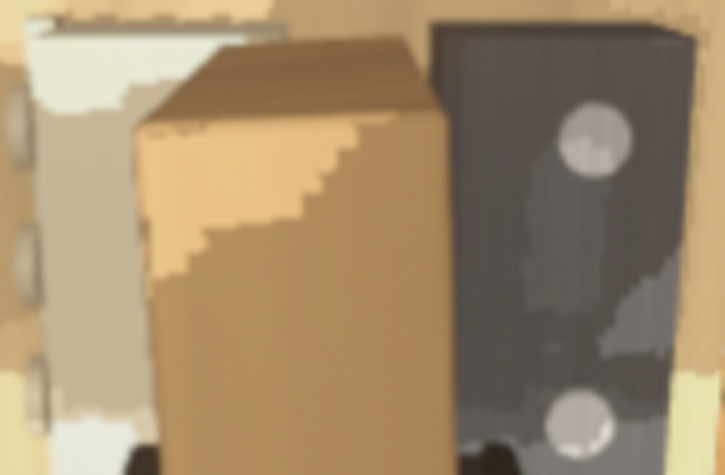

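```bash
python3 - <<'E'
from h import *
c=cam("wrist"); st=env.get_state(); n=np.array([np.sin(np.radians(8.1)),np.cos(np.radians(8.1))]); t=np.array([n[1],-n[0]])
for lab,pts,z in (("foot",[(239.5,138.5),(276,137.5)],.112),("top",[(222.5,154.5),(284,152)],.202)):
    P=onplane(c,pts,z)[:,:2]-np.array(st["position"])[:2]; print(lab,"y",(P@n*1000).round(1),"x",(P@t*1000).round(1))
for lab,pts,z in (("railtop near corner",[(202,134)],.055),("stop near left foot",[(281.5,134.5)],.055)):
    P=onplane(c,pts,z)[:,:2]-np.array([.5144,.2084]); print(lab,(P@n*1000).round(1),(P@t*1000).round(1))
E
python3 - <<'E'
import cv2,numpy as np
for f in ("j1","m1"):
    im=cv2.imread(f"pics/{f}.png"); 
    cv2.imwrite(f"pics/z_{f}.png",cv2.resize(im[130:310,185:335],None,fx=3,fy=3,interpolation=cv2.INTER_CUBIC))
a=cv2.imread("pics/z_j1.png");b=cv2.imread("pics/z_m1.png");cv2.imwrite("pics/n1.png",cv2.resize(np.hstack([a,b]),(800,480)))
E
```

```text
foot y [-15.7  12.8] x [-55.7 -56.4]
top y [-17.6  11. ] x [-56.5 -57.6]
railtop near corner [-46.9] [-51.6]
stop near left foot [31.3] [-50.8]
```

View pics/n1.png

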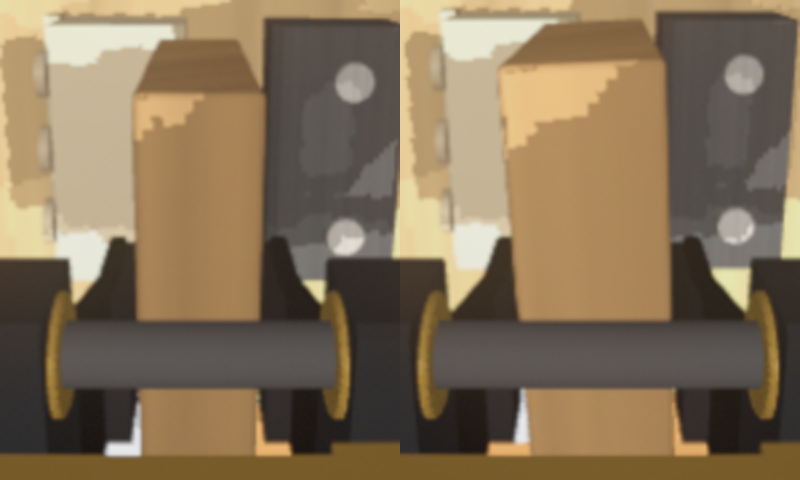

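The plate is yawed about +1.5° in the grip and leans about 1° towards the rail. I'll correct both, then stop just above the mouth.

```bash
python3 -m inch '[[0.09,0.15,0,0.17,0,0.2,-1],[0.09,0.15,0.7,0.17,0,0.2,-1],[0.09,0.15,1.2,0.17,0,0.2,-1],[0.09,0.15,1.2,0.17,0,0.2,-1],[0.09,0.15,1.2,0.17,0,0.2,-1]]' 30
python3 - <<'E'
from h import *
snap("wrist","o1"); plan([.5166,.2237,.032],-8.1)
b=cv2.imread("pics/o1.png"); cv2.imwrite("pics/o2.png",cv2.resize(b[110:310,170:350],None,fx=3,fy=3,interpolation=cv2.INTER_CUBIC))
E
```

```text
t: 25.7
position: [0.5166, 0.2243, 0.0812]
ee_rot: [[-0.986, 0.164, -0.001], [0.164, 0.986, -0.016], [-0.002, -0.016, -1.0]]
wrist_force: [-0.2, 0.9, -1.8]
opening: 0.0301
t 25.75 pos [0.5166 0.2244 0.0813] q6 -2.45 open 0.0301 F [ 0.1  0.9 -1.3]
shift [1.000e-03 3.000e-03 1.233e+00] turn [-0.15   0.019 -0.226]
```

View pics/o2.png

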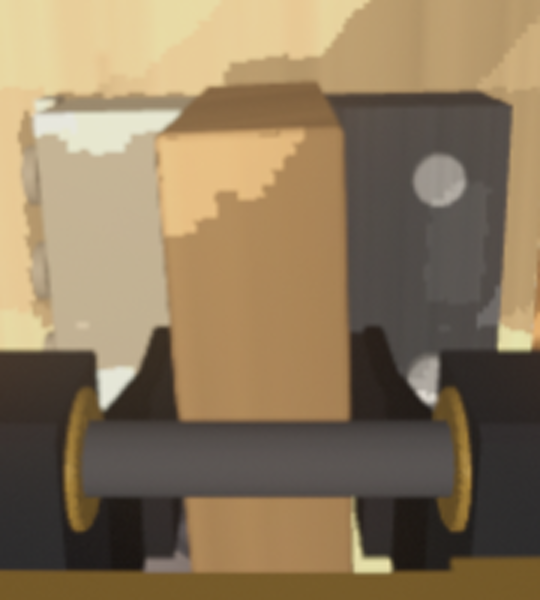

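Run:
```python
from h import *
c=cam("wrist"); st=env.get_state(); n=np.array([np.sin(np.radians(8.1)),np.cos(np.radians(8.1))]); t=np.array([n[1],-n[0]]); O=np.array([.5144,.2084])
q=lambda *p:[(x/3+170,y/3+110) for x,y in p]
zt=st["position"][2]+.073; zf=zt-.09
for lab,pts,z in (("topL",q((157,137),(167,240),(176,370)),zt),("topR",q((343,132),(346,240),(349,370)),zt),("foot",q((208,88),(318,84)),zf),("rail L",q((35,112),(50,320)),.055),("railnearR",q((185,108)),.055),("stop nearright",q((478,94),(511,106)),.055),("stop right",q((511,106),(498,300)),.055)):
    P=onplane(c,pts,z)[:,:2]-O; d=P[-1]-P[0]; print(lab,"y",(P@n*1000).round(1),"x",(P@t*1000).round(1),"yaw",np.degrees(np.arctan2(d[1],d[0])).round(1))
```

```text
topL y [0.8 1.4 1.6] x [-56.3 -39.7 -16.8] yaw -6.9
topR y [29.7 30.2 30.8] x [-56.5 -39.1 -16.4] yaw -6.5
foot y [ 1.1 29.8] x [-55.3 -55.7] yaw 82.7
rail L y [-47.8 -49.5] x [-49.1  12.2] yaw -9.7
railnearR y [-6.2] x [-49.2] yaw 0.0
stop nearright y [73.7 82.9] x [-51.4 -47.9] yaw 61.5
stop right y [82.9 82.3] x [-47.9   8.3] yaw -8.7
```

The near-end foot spans y 1.1–29.8, so it's upright, but it's still yawed +1.4°. I'll turn and shift, then lower through the bevel, watching the force.

```bash
python3 -m inch '[[0,-0.02,0.2,0,0,0.2,-1],[0,-0.02,0.4,0,0,0.2,-1],[0,-0.02,0.55,0,0,0.2,-1],[0,-0.02,0.65,0,0,0.2,-1]]' 30
python3 - <<'E'
from h import *
s=env.get_state(); print(s["torque"]); plan([.5166,.2237,.032],-8.1)
E
```

```text
t: 26.25
position: [0.5174, 0.2252, 0.0543]
ee_rot: [[-0.983, 0.183, 0.002], [0.183, 0.983, -0.013], [-0.004, -0.012, -1.0]]
wrist_force: [0.1, 5.1, 2.0]
opening: 0.0305
[ 1.92160544 -0.26023014  0.28067741]
t 26.25 pos [0.5174 0.2252 0.0543] q6 -2.47 open 0.0305 F [0.1 5.1 2. ]
shift [ 0.015 -0.032  0.558] turn [-0.119  0.04  -0.411]
```

The foot is 14 mm inside the gap with about 5 N of side force from the rail. I'll ease +y and go on.

```bash
python3 -m inch '[[0,0.015,0.1,0,0,0,-1],[0,0.015,0.25,0,0,0,-1],[0,0.015,0.4,0,0,0,-1],[0,0.015,0.48,0,0,0,-1]]' 30
python3 - <<'E'
from h import *
s=env.get_state(); print(s["torque"]); plan([.5166,.2237,.032],-8.1)
E
```

```text
t: 26.75
position: [0.5172, 0.2252, 0.0349]
ee_rot: [[-0.983, 0.183, 0.001], [0.183, 0.983, -0.014], [-0.004, -0.013, -1.0]]
wrist_force: [1.1, 6.0, 1.4]
opening: 0.03
[ 2.09038245 -0.27856004  0.26751882]
t 26.75 pos [0.5172 0.2252 0.0349] q6 -2.47 open 0.03 F [1.1 6.  1.4]
shift [ 0.01  -0.038  0.073] turn [-0.127  0.035 -0.411]
```

```bash
python3 -m inch '[[0,0.02,0.06,0,0,0,-1],[0,0.02,0.09,0,0,0,-1],[0,0.02,0.1,0,0,0,-1]]' 30
python3 - <<'E'
from h import *
snap("scene","p1"); b=cv2.imread("pics/p1.png"); cv2.imwrite("pics/p1c.png",cv2.resize(b[120:250,250:400],None,fx=4,fy=4,interpolation=cv2.INTER_CUBIC))
E
```

```text
t: 27.12
position: [0.5173, 0.2251, 0.0315]
ee_rot: [[-0.983, 0.184, 0.001], [0.184, 0.983, -0.015], [-0.004, -0.014, -1.0]]
wrist_force: [0.7, 5.4, 5.9]
opening: 0.03
```

View pics/p1c.png

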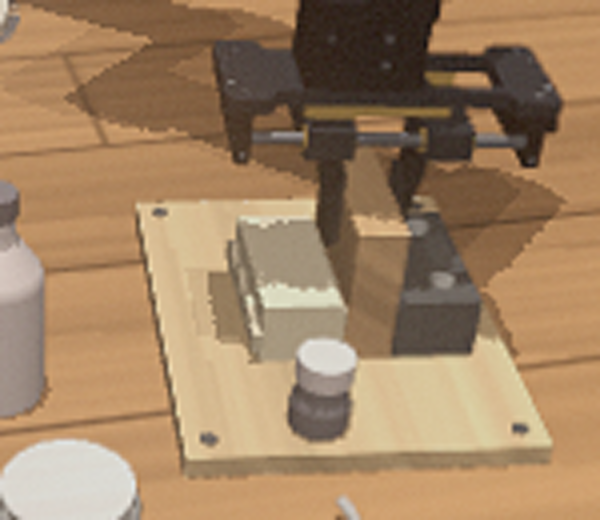

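The thick plate is down, with contact at z 0.0315 against an expected 0.032. Release, back off and check.

```bash
python3 -m inch '[[0,0,0,0,0,0,0.6],[0,0,0,0,0,0,0.6],[0,0,0,0,0,0,0.6],[0,0,0,0,0,0,0.6],[0,0,-0.3,0,0,0,0.6]]' 25
python3 -m inch '[[0,0,-1,0,0,0,0.6],[0,0,-2.2,0,0,0,0.6],[0,0,-3.4,0,0,0,0.6],[0.6,0.5,-4,0,0,0,0.6],[2,1,-4,0,0,0,0.6]]' 25
python3 -m inch '[[1,0,0,0,0,0,0.6],[1,0,0,0,0,0,0.6]]' 25
python3 - <<'E'
from h import *
snap("wrist","r1");c,b,_=snap("scene","r1s");snap("top","r1t")
cv2.imwrite("pics/r1c.png",cv2.resize(np.hstack([b[130:290,70:230],b[130:290,260:420]]),None,fx=2.5,fy=2.5,interpolation=cv2.INTER_CUBIC))
E
```

```text
t: 27.8
position: [0.5145, 0.2228, 0.0417]
ee_rot: [[-0.983, 0.185, -0.006], [0.185, 0.982, -0.02], [0.002, -0.02, -1.0]]
wrist_force: [-1.2, -0.3, -0.8]
opening: 0.0672
t: 28.42
position: [0.4463, 0.282, 0.2048]
ee_rot: [[-0.982, 0.188, 0.002], [0.188, 0.982, -0.013], [-0.004, -0.013, -1.0]]
wrist_force: [0.0, 0.9, -1.0]
opening: 0.07
t: 28.68
position: [0.4035, 0.2883, 0.2031]
ee_rot: [[-0.983, 0.182, -0.002], [0.182, 0.983, -0.016], [-0.001, -0.016, -1.0]]
wrist_force: [-0.2, -1.1, 0.3]
opening: 0.0692
```

View pics/r1c.png

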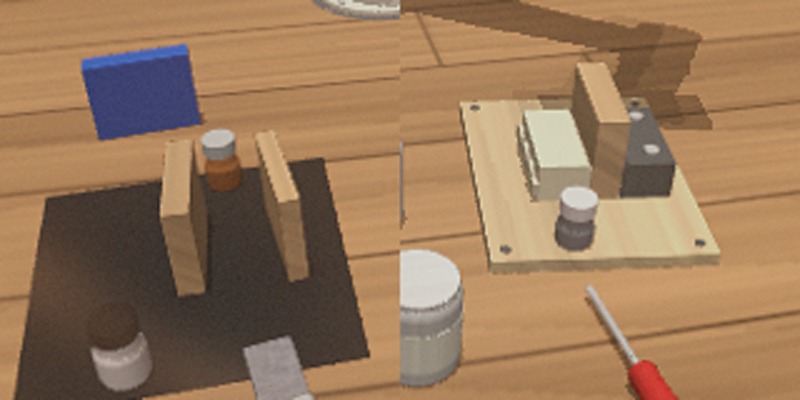

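View pics/r1.png

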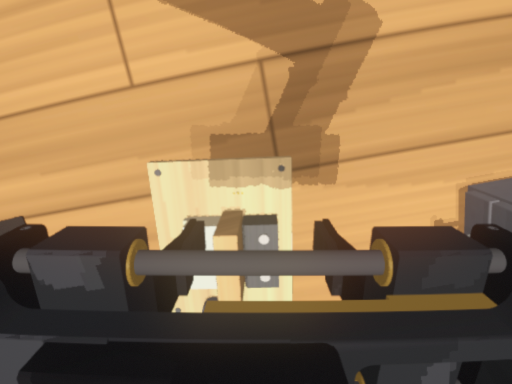

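View pics/r1t.png

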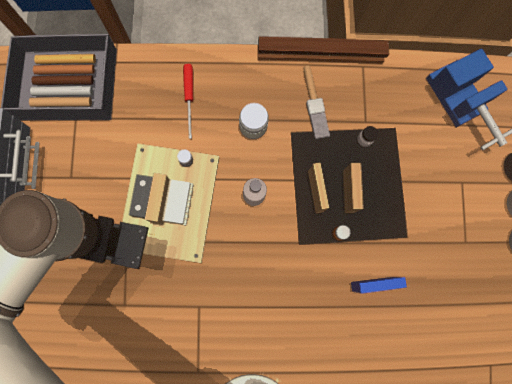

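Everything stands upright, and no bystander has visibly moved. Last, a numeric check of the plate in the gap (top face near (157,198)) and of the bystanders.

Run:
```python
from h import *
im=cv2.imread("pics/r1t.png"); c=cam("top"); hsv=cv2.cvtColor(im,cv2.COLOR_BGR2HSV)
O=np.array([.5144,.2084]); n=np.array([np.sin(np.radians(8.1)),np.cos(np.radians(8.1))]); t=np.array([n[1],-n[0]])
cv2.imwrite("pics/s1.png",cv2.resize(im[160:240,120:210],None,fx=6,fy=6,interpolation=cv2.INTER_CUBIC))
s=cam("scene"); b=cv2.imread("pics/r1s.png"); 
def J(x,y,z): return np.r_[O+x*t+y*n,z]
cor=[J(x,y,.105) for x in(-.055,.055) for y in(.0005,.0305)]
print("pred top",proj(c,cor).round(1).tolist()); print("pred scene",proj(s,cor+[J(.055,.0005,.015),J(.055,.0305,.015)]).round(1).tolist())
cv2.imwrite("pics/s2.png",cv2.resize(b[150:215,310:390],None,fx=6,fy=6,interpolation=cv2.INTER_CUBIC))
a=cv2.imread("pics/a_top.png"); d=cv2.absdiff(a,im).max(2)
for nme,(x,y) in dict(glue=(255,190),tin=(253,118),jarn=(343,232),jarf=(367,136),pot=(185,157),driver=(188,95),brush=(316,105)).items(): print(nme,int(np.percentile(d[y-8:y+9,x-8:x+9],90)),end=" ")
```

```text
pred top [[158.1, 220.3], [145.1, 218.2], [166.6, 173.2], [153.8, 171.3]]
pred scene [[329.4, 154.7], [341.1, 154.5], [339.2, 178.6], [352.1, 178.3], [334.6, 209.9], [346.9, 209.5]]
glue 12 tin 13 jarn 13 jarf 11 pot 13 driver 12 brush 13
```

View pics/s1.png

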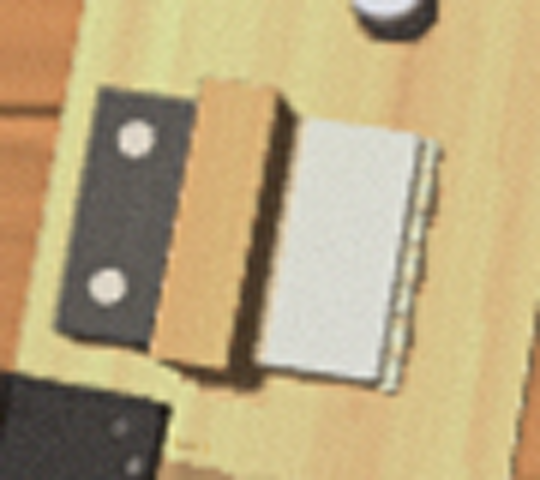

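View pics/s2.png

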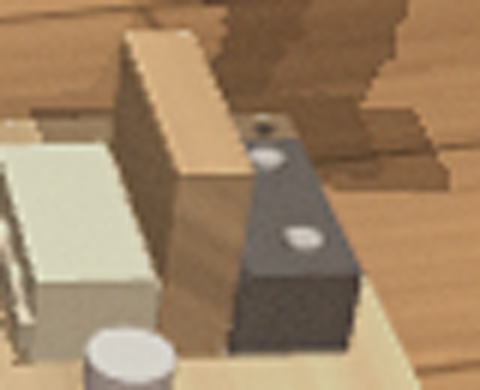

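The plate's corners match a fully seated, upright plate to within about 2 px, roughly 3 mm off mid-length. The bystander patches haven't changed. Handing in.

Run:
```python
from h import *
s=env.get_state(); print(s["t"],np.abs(s["joint_velocities"]).max(),s["wrist_force"]); print(env.job_done())
```

```text
28.825 0.017276619234778783 [ 0.00281973 -0.58513805  0.07772537]
the job is handed in; nothing more can be done
None
```

I tried the thin, middle and thick plates in turn, and all three went down to the board. The thick (30 mm) plate just fits the gap and is left standing in it. The thin and middle plates are back upright on the mat. I handed the job in at 28.8 s; it reports no verdict.

**Last checks:**
- **Gap:** the wrist camera put it at about 31.5 mm, which agrees with the thick plate going in.
- **Thick plate:** its corners in the top and scene pictures match an upright, fully seated plate to within about 2 px, roughly 3 mm off mid-length.
- **Forces:** 17 N was the highest wrist force I read, felt when the thin plate touched the board.
- **Bystanders:** the patches of the top picture around each one looked the same before and after.

**Things that went wrong or disagreed:**
- **First grasp missed:** the fingertips turned out to be about 41 mm short of the reported TCP, so the gripper closed above the thin plate without touching it. I allowed for that offset from then on.
- **Thick plate skewed in the grip:** it sat about 1.5° off in yaw and leaned about 1°. I corrected both above the gap; it went in with about 6 N of side force.

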